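# Set the length stop of the sawing guide from a sample

## Task

A customer wants more pieces as long as the square tube lying in the sawing guide. Set the loose stop block over the guide's rail, tongue towards the bed, and push it along until the tube is hard against the upright steel plate and the tongue is hard against the tube; then turn the knob on the stop clockwise until the stop grips the rail firmly. Leave the tape measure, screwdriver and pliers where they lie.

Things in the scene. Friction and masses are not known exactly. Their poses are not given: they have to be found in the camera images.
- gauge: Sawing guide, fixed to the bench, up to 9 degrees askew: plywood board 96 x 360 x 18 mm, a steel rail along it, a bed in front of the rail. Origin: bench level under the rail's centre line; x = across the rail, away from the robot; y = along the rail to the left; z = up. All points on it have its axes.
- rail_top (a point): Middle of the rail's top (gauge x = 0, y = 29, z = 48 mm). The rail is a steel bar along gauge y, y = -117 to +176 mm, 20 mm wide (x -10 to +10), 30 mm high above the board, top corners rounded 5 mm.
- bed (a point): Point on the floor of the bed (gauge x = -27, y = 0, z = 18 mm). The bed is 34 mm wide (x -44 to -10), in front of the rail; along its front runs a wooden lip 8 mm wide, 5 mm high. Wooden guide posts 52 mm high stand on both sides of the bed at the right end, y = -166 to -119 mm.
- plate_face (a point): Centre of the contact face of the upright steel setting plate, 64 mm high, that stands across the bed in the saw slot at the guide's right end (gauge x = -27, y = -140, z = 33 mm); it faces +y of the gauge.
- sample: Customer's sample, loose: bright aluminium square tube, open at both ends, 30 x 30 mm, wall 2.5 mm, 140 mm long, 0.08 to 0.17 kg, lying in the bed along the rail, 12 to 50 mm short of the plate. Origin: centre of its underside, y along the tube.
- sample_end (a point): Centre of the tube's end next to the plate (sample y = -70 mm, z = 15 mm).
- sample_free (a point): Centre of the tube's other end, where the stop goes (sample y = +70 mm, z = 15 mm); frame of the tube.
- stop: Loose grey stop block, about 0.55 kg, standing on the bench in front of the guide, turned up to 0.5 rad from the world axes. A saddle: flat roof 50 x 70 mm (x -22 to +28, y -35 to +35, z = 22 to 36 mm) on two cheeks down to z = 0, with a tongue and a knob. Origin: underside, below the rail's centre line once clamped; rightly placed, its axes are parallel to the gauge's.
- stop_saddle (a point): Underside of the roof (stop x = 0, y = 0, z = 22 mm), which comes to rest on the rail's top (stop's origin then 26 mm above the bench). Opening below: from the front cheek's face x = -10 to the open clamp pad's face x = +14 mm, so 24 mm for the 20 mm rail. Lowered onto the rail anywhere, it slides along with light friction.
- stop_grip (a point): Middle of the saddle, to be held across x (50 mm wide), 31 mm above the stop's underside, straight below the knob (stop x = 3, y = 0 mm).
- stop_face (a point): Contact face of the tongue, towards -y of the stop (stop x = -27, y = -35, z = 14 mm). The tongue is 8 mm thick, sticks out in front to x = -44 mm at the y = -35 mm end, z = 0 to 30 mm, and reaches over the bed.
- stop_knob (a joint): Knob angle in rad: 0 = clamp fully open (starts 0 to 0.4), grows when turned clockwise seen from above. The clamp pad moves 2 mm per rad towards the rail and meets it at about 2.0; there the torque rises quickly. Fully tight it stands at 2.2 to 2.3 once let go (turned farther, it springs back to there); otherwise it stays where it is left (friction 0.08 N m).
- knob_grip (a point): On the knob's vertical axis, 60 mm above the stop's underside (24 mm above the saddle's top face): black bar knob, bar 40 mm long along this frame's y, 13 mm thick along its x, from 45 to 69 mm above the stop's underside; it turns with the knob (along stop y at joint value 0).
- stop_pad: Brass clamp pad 50 x 16 mm inside the rear cheek, driven across the rail by the knob's cam; not handled. Locked = it presses on the rail.
- tape_measure: Bystander: orange tape measure 36 x 78 x 64 mm, origin centre of its underside.
- screwdriver: Bystander: red screwdriver 27 x 212 x 25 mm, lying left of the work, origin centre of its underside.
- pliers: Bystander: red pliers 187 x 65 x 15 mm, lying right of the work, origin centre of its underside.
Mind the look-alikes: they are no part of the job. Of the things that look like the stop, the largest one is meant.

How it is judged:
By the outcome, as a careful person would: the job done as asked, in the order asked, and still so for the second after the job is handed in, with the robot touching nothing.
It also fails if it takes over 59 s, if anything falls off the work surface, if the arm or the gripper's body presses on something with over 40 N, if the wrist force passes 120 N, or if a joint passes its speed limit or range.

## Robot

A 7-joint arm with a two-finger parallel gripper is mounted at the origin on a cart in front of the work surface, level with it; the furniture and walls round the work are solid. World frame = base frame: x ahead of the robot, y to its left, z up, the work surface at z = 0. Lengths are in m, angles in rad, forces in N, time in s.
With the tool pointing down it reaches from about 0.425 to 0.95 m from the base axis. Payload 4.7 kg.
Tool frame: the origin (TCP) lies at the very end of the fingers, on their centre line; the grasp point (between the pads) lies 19 mm behind it (grip_depth is the distance from the TCP to the grasp point, in m); z points along the fingers, y is the line along which they close (so a half turn about z gives the same grasp; the last joint's range is limited). The gripper opens to 87 mm and grips with 3 to 60 N. Pads are 19 mm wide; open, the fingers measure 117 mm over their backs; the gripper's body (75 mm by 190 mm) begins 51 mm behind the grasp point.
Start: joints at [1.168, 0.469, -0.049, 1.532, 0.024, 1.141, -0.082], TCP at [0.247, -0.628, 0.223] pointing down, gripper open.
Joint ranges: [-2.59, 2.59], [-0.33, 1.99], [-1.39, 1.29], [0.1, 2.45], [-1.04, 4.18], [0.21, 1.99], [-2.66, 2.66]. Speed limits (rad/s): [2.57, 2.57, 3.14, 3.14, 3.14, 3.14, 3.14].

## Interface

Orientations are given as a unit quaternion [x, y, z, w].
In Python, from station import observe, snapshot, finish_job, grip_depth gives the robot as it stands.
- The arm moves only by the shell command python3 -m crank 'ROWS'. ROWS is a JSON object of lists of equal length, an entry for each row: "jaw": the opening, from 0 (shut) to 1 (fully open); "xyz": the shift along the tool's x, y, z normalised to -1 to 1, where 1 is 300 mm, a list of three; "rot": the turn, a rotation vector about the tool's x, y, z normalised to -1 to 1, where 1 is 30 degrees, a list of three. A call has 1 to 8 rows; each row is the pose to reach, as a shift and turn from the pose commanded when the call began, along the tool's axes at that moment; what a row does not reach only later rows make up. A row lasts 1/12 s, in which the tool goes at most 41.7 mm and 7.16 degrees, less where a joint would pass 70% of its speed; a pose out of reach is approached as far as the arm can. A call with a number of a shift or a turn outside -1 to 1 is refused whole. A call with a gripper value outside its range is refused whole. The fingers move at their own pace and stop on an object; the grip force is fixed at half the most. Time passes only in rows, so rows that repeat a pose let the fingers close. It gives the time, the measured TCP pose, the force, the opening and the grip force at its end, in the units of the state.
- observe(): the state, without advancing time (a new reading comes with each control period).
- snapshot(name): name is "side" or "top"; returns a dict with "pixels" (400x640x3 uint8, red, green, blue), "camera_matrix" (3x3 intrinsics, pixels), "position" and "attitude" of the camera in the world. Camera axes: x right, y up, looking along -z (the intrinsics and any distortion apply to the point x, -y, -z); pixel columns grow to the right and rows downward; lengths in m; the calibration is good to about 2 mm. A picture is of the moment at which its call begins. There is no depth.
- finish_job(): hands the job in; it is judged then, once.
The state is a dict: "clock": time; "qpos": joint angles; "joint_velocities": joint speeds; "tau": joint torques, N m; "tcp_pos": TCP position; "tool_rot": TCP orientation; "ft_force": force on the tool from outside, world axes, zero at the start; "torque": the same for the moment, N m; "finger_gap": opening from 0.0 (shut) to 1.0 (fully open); "grip_force": force on a finger pad.
Only numpy, scipy, OpenCV 4.12 (cv2) and the standard library are available. Lean on these libraries where they do the work, as an engineer would, in place of code of your own. Each camera call takes 0.05 s, during which the arm holds its last target. There are 200 camera calls.

## Working session

There is one attempt and no reset: what is moved stays moved. The work goes in short steps, Python scripts to look and compute and a shell command to move; the robot and the scene stay as the last step left them, time stands still between calls to the robot, and variables do not carry over. Pictures are saved under pics/ and viewed, at most 10 in all, crops included, and the job is handed in when it is done.

```bash
mkdir -p pics; ls
python3 - <<'E'
from station import *
import cv2,numpy as np,pickle
print(observe(),grip_depth)
for n in("side","top"):
    s=snapshot(n);pickle.dump(s,open(n+"0.pkl","wb"))
    cv2.imwrite(f"pics/{n}0.png",s["pixels"][:,:,::-1]);print(n,s["camera_matrix"],s["position"],s["attitude"],s.keys())
E
```

```text
pics
{'clock': 0.0, 'qpos': array([ 1.16815602,  0.46943409, -0.04862178,  1.5336898 ,  0.02411171,
        1.14097678, -0.08231027]), 'joint_velocities': array([-0.0013485 ,  0.00147432,  0.00113329,  0.00047798,  0.00056444,
        0.00113313, -0.00064993]), 'tau': array([ 2.34378258e-04, -5.07980347e+01, -8.06923583e-02, -2.36159098e+01,
       -6.13949820e-02,  3.78356001e-02,  1.56860960e-04]), 'tcp_pos': array([ 0.24624784, -0.62784235,  0.22150621]), 'tool_rot': array([ 9.82585415e-01,  1.85808986e-01, -2.11963318e-04, -9.37232264e-04]), 'ft_force': array([ 0.23835944, -0.03262427, -0.782914  ]), 'torque': array([-0.00579627, -0.00469895, -0.04796878]), 'grip_force': 0.0, 'finger_gap': 0.9970878442953063} 0.0187
side [[368.98439197   0.         317.84885157]
 [  0.         368.98439197 199.82762407]
 [  0.           0.           1.        ]] [ 1.1002448  -0.22812911  0.83975963] [0.28139768 0.19728408 0.53461824 0.77206067] dict_keys(['pixels', 'camera_matrix', 'position', 'attitude'])
top [[377.10833898   0.         320.55677235]
 [  0.         377.10833898 194.88724076]
 [  0.           0.           1.        ]] [ 0.35505167 -0.02546269  0.92747948] [-0.06370171  0.0489357   0.70551741 -0.70412539] dict_keys(['pixels', 'camera_matrix', 'position', 'attitude'])
```

View pics/side0.png

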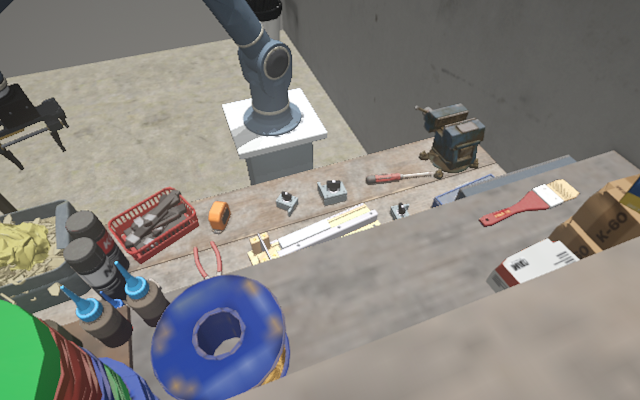

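View pics/top0.png

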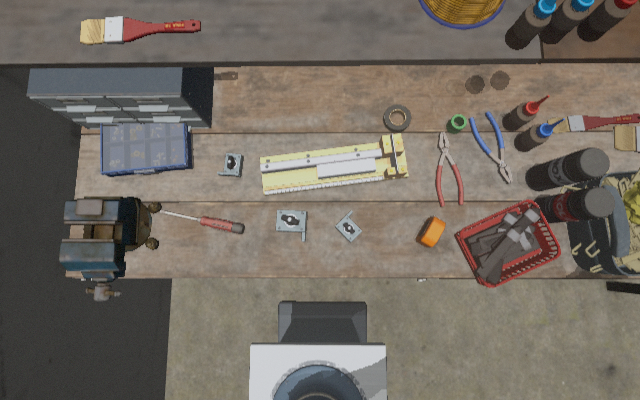

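Side view: stop-like blocks at (333,190), (287,201), (400,210); guide with tube around (320,235). Top view: candidates at (291,221), (348,228) and (231,164). (291,221) is the biggest and stands in front of the guide, so it fits. I'll confirm with an enlarged crop.

```bash
cat > h.py <<'E'
import numpy as np,cv2,pickle
from scipy.spatial.transform import Rotation as R
def proj(s,P):
    c=(np.atleast_2d(P)-s["position"])@R.from_quat(s["attitude"]).as_matrix()
    p=np.c_[c[:,0],-c[:,1],-c[:,2]]@s["camera_matrix"].T
    return p[:,:2]/p[:,2:]
def ray(s,uv,z):
    u=np.c_[np.atleast_2d(uv),np.ones(len(np.atleast_2d(uv)))]@np.linalg.inv(s["camera_matrix"]).T
    d=(u*[1,-1,-1])@R.from_quat(s["attitude"]).as_matrix().T
    return s["position"]+d*((z-s["position"][2])/d[:,2])[:,None]
def place(P,x,y,a,z=0):
    P=np.atleast_2d(P);c,s=np.cos(a),np.sin(a)
    return np.c_[c*P[:,0]-s*P[:,1]+x,s*P[:,0]+c*P[:,1]+y,P[:,2]+z]
def crop(s,u0,v0,w,h,k,f,pts=[]):
    im=cv2.resize(s["pixels"][v0:v0+h,u0:u0+w,::-1],None,fx=k,fy=k,interpolation=cv2.INTER_CUBIC)
    for p,c in pts:
        cv2.polylines(im,[np.int32((p-[u0,v0]+.5)*k)],True,c,1)
    cv2.imwrite(f,im)
E
python3 - <<'E'
from h import *
s=pickle.load(open("top0.pkl","rb"));t=pickle.load(open("side0.pkl","rb"))
a=crop(s,220,130,200,120,4,"pics/c1.png")
print(ray(s,[(291,221)],.036),ray(t,[(333,190)],.036))
print(ray(s,[(348,228),(231,164)],.036), ray(s,[(345,168)],.048))
# shelf edge
print(ray(s,[(300,65)],0.))
E
```

```text
[[0.4359795  0.06334958 0.036     ]] [[0.4435173  0.06163952 0.036     ]]
[[ 0.41914935 -0.07150597  0.036     ]
 [ 0.57558359  0.21167832  0.036     ]] [[ 0.56132137 -0.06542869  0.048     ]]
[[0.85189514 0.04814532 0.        ]]
```

View pics/c1.png

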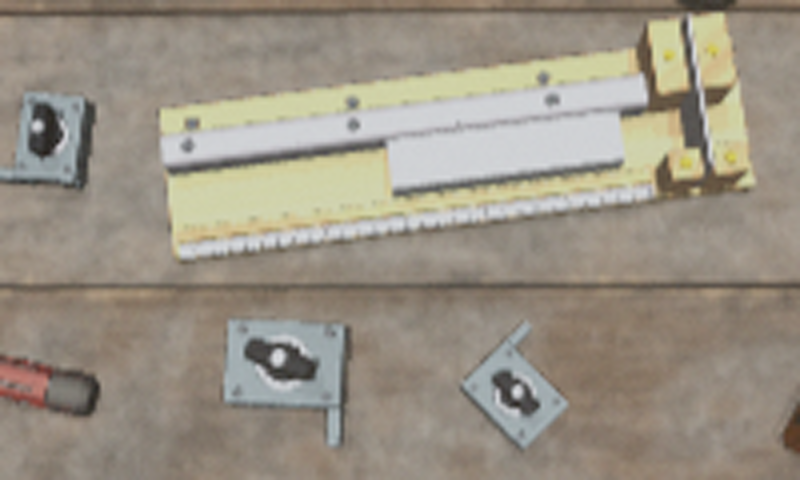

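The block at crop (285,362) = top (291,221) is clearly the largest of the three, the others at (516,392) and (45,130) in the crop being smaller copies. It has its tongue towards the robot at its right end, so it's already nearly in gauge orientation. Next I fit the poses from corner picks.

```bash
cat > fit.py <<'E'
from h import *
from scipy.optimize import least_squares
s=pickle.load(open("top0.pkl","rb"))
f=lambda L:np.array(L,float)/4+[220,130]-.5
def fit(uv,P,z,x0):
    r=least_squares(lambda q:(proj(s,place(P,*q,z))-uv).ravel(),x0,loss="soft_l1")
    return r.x,np.abs(r.fun).max(),np.round((proj(s,place(P,*r.x,z))-uv)*4,1).tolist()
E
python3 - <<'E'
from fit import *
roof=np.array([[28,35,36],[28,-35,36],[-22,-35,36],[-22,35,36]])/1e3
print("stop",fit(f([(229,320),(345,325),(340,409),(223,402)]),roof,0,[.44,.06,0]))
h=ray(s,f([(188,146),(353,125),(552,99)]),.048);print(h)
l=ray(s,f([(161,140),(644,74),(648,105),(166,168)]),.048);print("rail",l)
tb=np.array([[15,70,30],[15,-70,30],[-15,-70,30],[-15,70,30]])/1e3
print("tube",fit(f([(387,143),(618,112),(622,158),(392,188)]),tb,.018,[.55,-.06,0]))
# board corners left end, z .018
print(ray(s,f([(160,108),(178,260)]),.018))
E
```

```text
stop (array([ 0.43429216,  0.06460024, -0.053804  ]), np.float64(0.24703988088108986), [[-0.5, -1.0], [0.5, -0.0], [0.5, 0.1], [-0.6, 0.9]])
[[ 0.56722103  0.12266125  0.048     ]
 [ 0.57960974  0.02365261  0.048     ]
 [ 0.59496426 -0.09574169  0.048     ]]
rail [[ 0.57100321  0.13901184  0.048     ]
 [ 0.61010755 -0.1511414   0.048     ]
 [ 0.59091676 -0.15303983  0.048     ]
 [ 0.55378414  0.13557064  0.048     ]]
tube (array([ 0.5636633 , -0.06714947,  0.12766661]), np.float64(0.7326883315037662), [[-1.6, -2.0], [-0.6, -1.2], [2.9, 1.3], [-0.3, 1.7]])
[[0.59883832 0.14576746 0.018     ]
 [0.5028351  0.13224806 0.018     ]]
```

```bash
cat > ov.py <<'E'
from h import *
def box(x0,x1,y0,y1,z):return np.array([[x1,y1,z],[x1,y0,z],[x0,y0,z],[x0,y1,z]])/1e3
def lines(s,g,st,kn=0,stz=0,tube=None):
    L=[]
    A=lambda P,q,z,c:L.append((proj(s,place(P,*q,z)),c))
    if g is not None:
        A(box(-5,5,-117,176,48),g,0,(0,0,255));A(box(-52,44,-184,176,18),g,0,(0,160,0));A(box(-44,-10,-140,-139,50),g,0,(255,0,255))
    if tube is not None:A(box(-15,15,-70,70,30),tube,.018,(255,0,0))
    A(box(-22,28,-35,35,36),st,stz,(0,0,255));A(box(-44,-22,-35,-27,30),st,stz,(255,0,0))
    return L
E
python3 - <<'E'
from ov import *
s=pickle.load(open("top0.pkl","rb"));t=pickle.load(open("side0.pkl","rb"))
g=[.5865,-.0367,.1265];st=[.4343,.0646,-.0538];tb=[.5637,-.0671,.1277]
a="pics/a.png";b="pics/b.png"
crop(s,255,130,160,115,5,a,lines(s,g,st,0,0,tb));crop(t,240,170,160,100,5,b,lines(t,g,st,0,0,tb))
A=cv2.imread(a);B=cv2.imread(b)
im=np.vstack([A[:300],B[:300]]);cv2.imwrite("pics/c2.png",im)
crop(t,240,170,160,100,5,"pics/c3.png",lines(t,g,st,0,0,tb))
E
```

```text
(no output)
```

View pics/a.png

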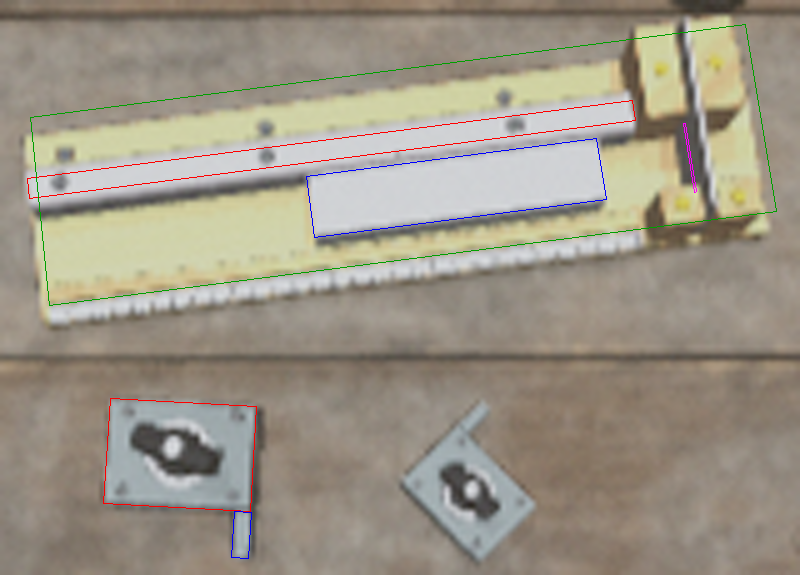

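View pics/b.png

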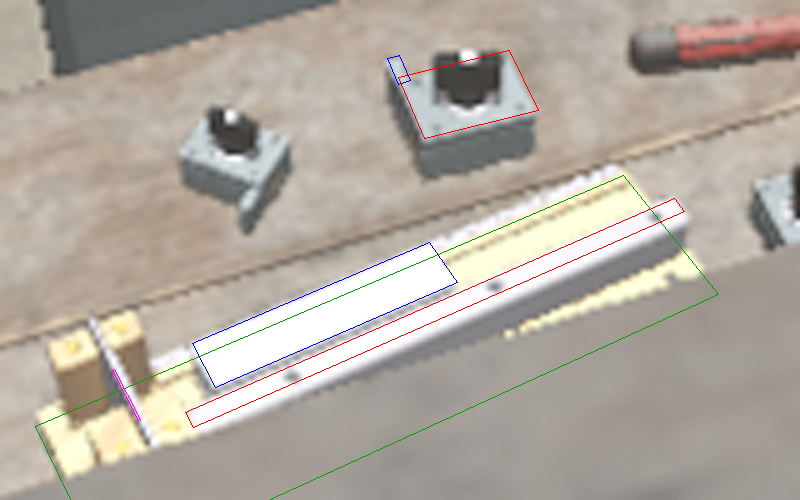

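Top overlay: the fits for the rail, tube (blue, roughly (310,175)-(605,200)) and stop (roof (110,398)-(257,510)) lie on the image. The knob bar is about 0.25 rad clockwise of the roof. The side view agrees to a few mm. Next I plan the approach.

```bash
cat > plan.py <<'E'
from h import *
from station import observe
def Rt(deg): # tool down, tool y at world angle deg
    a=np.radians(deg);y=np.array([np.cos(a),np.sin(a),0]);z=np.array([0,0,-1.]);return R.from_matrix(np.c_[np.cross(y,z),y,z])
def plan(*wps):
    o=observe();p=o["tcp_pos"];r=R.from_quat(o["tool_rot"])
    print("now",np.round(p,4),"yaw",round(np.degrees(np.arctan2(*r.as_matrix()[[1,0],1])),2),"F",np.round(o["ft_force"],1),"t",o["clock"],"gap",o["finger_gap"])
    for w in wps:
        q=Rt(w[3]);d=r.inv().apply(np.array(w[:3])-p)/.3;v=(r.inv()*q).as_rotvec()/np.radians(30)
        print(np.round(d,4).tolist(),np.round(v,4).tolist());p=np.array(w[:3]);r=q
E
python3 -c "
from plan import *
plan((.42,-.4,.2,-43.6),(.46,-.12,.18,-20),(.439,.0645,.12,-3.1),(.439,.0645,.012,-3.1))"
```

```text
now [ 0.2463 -0.6279  0.2216] yaw -68.58 F [-0.1  0.5 -0.1] t 0.1 gap 1.0024577477176015
[0.8165, -0.4957, 0.0727] [-0.0033, -0.0005, -0.8328]
[0.7678, -0.5471, 0.0667] [0.0, 0.0, -0.7867]
[0.554, -0.2761, 0.2] [0.0, 0.0, -0.5633]
[0.0, 0.0, 0.36] [0.0, 0.0, 0.0]
```

```bash
python3 -m crank '{"jaw":[1,1,1,1,1,1,1,1],"xyz":[[0.8165,-0.4957,0.0727],[0.8165,-0.4957,0.0727],[0.8165,-0.4957,0.0727],[0.8165,-0.4957,0.0727],[0.8165,-0.4957,0.0727],[0.8165,-0.4957,0.0727],[0.8165,-0.4957,0.0727],[0.8165,-0.4957,0.0727]],"rot":[[-0.0033,0,-0.8328],[-0.0033,0,-0.8328],[-0.0033,0,-0.8328],[-0.0033,0,-0.8328],[-0.0033,0,-0.8328],[-0.0033,0,-0.8328],[-0.0033,0,-0.8328],[-0.0033,0,-0.8328]]}'
python3 -m crank '{"jaw":[1,1,1,1,1,1,1,1],"xyz":[[0.7678,-0.5471,0.0667],[0.7678,-0.5471,0.0667],[0.7678,-0.5471,0.0667],[0.7678,-0.5471,0.0667],[0.7678,-0.5471,0.0667],[0.7678,-0.5471,0.0667],[0.7678,-0.5471,0.0667],[0.7678,-0.5471,0.0667]],"rot":[[0,0,-0.7867],[0,0,-0.7867],[0,0,-0.7867],[0,0,-0.7867],[0,0,-0.7867],[0,0,-0.7867],[0,0,-0.7867],[0,0,-0.7867]]}'
python3 -c "
from plan import *
plan((.439,.0645,.12,-3.1),(.439,.0645,.012,-3.1))"
```

```text
clock: 0.77
tcp_pos: [0.4262, -0.3914, 0.2002]
tool_rot: [0.916, 0.4, 0.002, -0.001]
ft_force: [-0.7, 0.9, 0.5]
finger_gap: 1.003
grip_force: 0.0
clock: 1.43
tcp_pos: [0.4607, -0.1129, 0.1802]
tool_rot: [0.816, 0.578, 0.001, -0.0]
ft_force: [-0.6, 0.3, 1.0]
finger_gap: 0.999
grip_force: 0.0
now [ 0.4607 -0.1129  0.1802] yaw -19.34 F [-0.6  0.3  1. ] t 1.4333 gap 0.9993261646716493
[0.5336, -0.264, 0.2018] [0.0012, -0.0036, -0.5413]
[0.0, 0.0, 0.36] [0.0, 0.0, 0.0]
```

```bash
python3 -m crank '{"jaw":[1,1,1,1,1,1,1,1],"xyz":[[0.534,-0.264,0.2],[0.534,-0.264,0.2],[0.534,-0.264,0.2],[0.534,-0.264,0.2],[0.534,-0.264,0.2],[0.534,-0.264,0.2],[0.534,-0.264,0.2],[0.534,-0.264,0.2]],"rot":[[0,0,-0.54],[0,0,-0.54],[0,0,-0.54],[0,0,-0.54],[0,0,-0.54],[0,0,-0.54],[0,0,-0.54],[0,0,-0.54]]}'
python3 -c "
from plan import *
plan((.439,.0645,.012,-3.1))"
```

```text
clock: 2.1
tcp_pos: [0.441, 0.0558, 0.1201]
tool_rot: [0.731, 0.683, -0.0, 0.001]
ft_force: [-0.6, -0.7, 1.0]
finger_gap: 1.001
grip_force: 0.0
now [0.441  0.0558 0.1201] yaw -3.87 F [-0.6 -0.7  1. ] t 2.1 gap 1.0005345765727534
[0.0291, -0.0089, 0.3603] [0.0019, 0.0039, -0.0257]
```

```bash
python3 -m crank '{"jaw":[1,1,1,1,1,1,1,1],"xyz":[[0.029,-0.009,0.0],[0.029,-0.009,0.1],[0.029,-0.009,0.24],[0.029,-0.009,0.36],[0.029,-0.009,0.36],[0.029,-0.009,0.36],[0.029,-0.009,0.36],[0.029,-0.009,0.36]],"rot":[[0.002,0.004,-0.026],[0.002,0.004,-0.026],[0.002,0.004,-0.026],[0.002,0.004,-0.026],[0.002,0.004,-0.026],[0.002,0.004,-0.026],[0.002,0.004,-0.026],[0.002,0.004,-0.026]]}'
python3 - <<'E'
from plan import *
from ov import *
from station import snapshot
plan((.439,.0645,.012,-3.1))
t=snapshot("side");crop(t,270,150,130,90,6,"pics/d.png",lines(t,None,[.4343,.0646,-.0538]))
E
```

```text
clock: 2.77
tcp_pos: [0.4406, 0.0659, 0.0143]
tool_rot: [0.726, 0.688, 0.002, 0.001]
ft_force: [-1.4, -0.3, -0.7]
finger_gap: 1.004
grip_force: 0.0
now [0.4406 0.0659 0.0143] yaw -3.06 F [-1.4 -0.3 -0.7] t 2.7667 gap 1.0038283597621835
[-0.0049, -0.0052, 0.0075] [0.0089, -0.0027, 0.0014]
```

View pics/d.png

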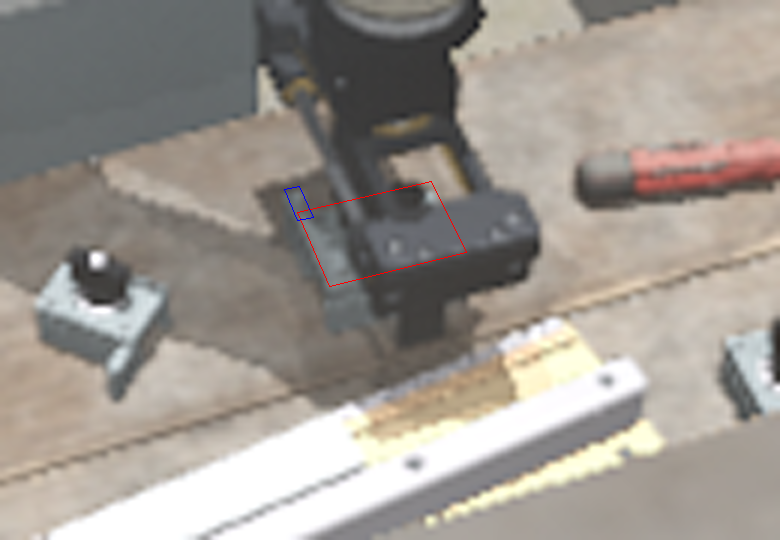

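The gripper straddles the block at about (410,230) in the crop with the knob between the fingers. I close and lift.

```bash
python3 -m crank '{"jaw":[1,1,0,0,0,0,0,0],"xyz":[[-0.002,-0.002,0.008],[-0.002,-0.002,0.008],[-0.002,-0.002,0.008],[-0.002,-0.002,0.008],[-0.002,-0.002,0.008],[-0.002,-0.002,0.008],[-0.002,-0.002,0.008],[-0.002,-0.002,0.008]],"rot":[[0.009,-0.003,0],[0.009,-0.003,0],[0.009,-0.003,0],[0.009,-0.003,0],[0.009,-0.003,0],[0.009,-0.003,0],[0.009,-0.003,0],[0.009,-0.003,0]]}'
python3 - <<'E'
from plan import *
g=[.5865,-.0367,.1265]
p=place([.00125,.105,0],*g)[0];print(p)
plan((.44,.066,.1,-3.1),(p[0],p[1],.1,7.25))
E
```

```text
clock: 3.48
tcp_pos: [0.438, 0.0651, 0.0096]
tool_rot: [0.725, 0.688, -0.002, -0.001]
ft_force: [-0.4, -0.6, -0.7]
finger_gap: 0.632
grip_force: 0.0
[0.57449291 0.06761871 0.        ]
now [0.438  0.0651 0.0096] yaw -3.02 F [-0.4 -0.6 -0.7] t 3.4833 gap 0.632238006915456
[0.003, 0.0051, -0.3013] [-0.0092, 0.0017, 0.0028]
[0.0296, 0.4474, 0.0] [0.0, 0.0, -0.345]
```

```bash
python3 -m crank '{"jaw":[0,0,0,0,0,0],"xyz":[[0,0,0],[0,0,0],[0,0,0],[0,0,0],[0,0,0],[0,0,0]],"rot":[[0,0,0],[0,0,0],[0,0,0],[0,0,0],[0,0,0],[0,0,0]]}'
python3 -m crank '{"jaw":[0,0,0,0,0,0],"xyz":[[0,0,-0.1],[0,0,-0.2],[0,0,-0.3],[0,0,-0.3],[0,0,-0.3],[0,0,-0.3]],"rot":[[0,0,0],[0,0,0],[0,0,0],[0,0,0],[0,0,0],[0,0,0]]}'
python3 - <<'E'
from plan import *
g=[.5865,-.0367,.1265]
p=place([.00125,.105,0],*g)[0];print(p)
plan((p[0],p[1],.1,7.25))
E
```

```text
clock: 3.98
tcp_pos: [0.4381, 0.0652, 0.0096]
tool_rot: [0.725, 0.688, -0.002, -0.001]
ft_force: [-0.0, 0.3, -1.6]
finger_gap: 0.573
grip_force: 30.0
clock: 4.48
tcp_pos: [0.4369, 0.0644, 0.0985]
tool_rot: [0.726, 0.688, -0.003, -0.002]
ft_force: [0.0, 0.3, -5.5]
finger_gap: 0.568
grip_force: 30.0
[0.57449291 0.06761871 0.        ]
now [0.4369 0.0644 0.0985] yaw -3.04 F [ 0.   0.3 -5.5] t 4.4833 gap 0.5681158950641699
[0.0351, 0.4573, -0.0087] [-0.0148, 0.0027, -0.343]
```

```bash
python3 -m crank '{"jaw":[0,0,0,0,0,0,0,0],"xyz":[[0.01,0.1,0],[0.02,0.2,0],[0.03,0.3,0],[0.034,0.4,0],[0.035,0.457,0],[0.035,0.457,0],[0.035,0.457,0],[0.035,0.457,0]],"rot":[[-0.015,0.003,-0.1],[-0.015,0.003,-0.2],[-0.015,0.003,-0.343],[-0.015,0.003,-0.343],[-0.015,0.003,-0.343],[-0.015,0.003,-0.343],[-0.015,0.003,-0.343],[-0.015,0.003,-0.343]]}'
python3 - <<'E'
from plan import *
from ov import *
from station import snapshot
g=[.5865,-.0367,.1265]
p=place([.00125,.105,0],*g)[0];print(p)
plan((p[0],p[1],.055,7.25))
o=observe();x,y,z=o["tcp_pos"]
st=place([-.003,0,0],x,y,.1265)[0];st=[st[0],st[1],.1265]
t=snapshot("side");s=snapshot("top");pickle.dump((t,s),open("p1.pkl","wb"))
crop(t,310,150,100,100,4,"pics/e1.png",lines(t,g,st,0,z-.0096));crop(s,250,120,100,100,4,"pics/e2.png",lines(s,g,st,0,z-.0096))
cv2.imwrite("pics/e.png",np.hstack([cv2.imread("pics/e1.png"),cv2.imread("pics/e2.png")]))
E
```

```text
clock: 5.15
tcp_pos: [0.5734, 0.0683, 0.0966]
tool_rot: [0.661, 0.751, -0.001, -0.001]
ft_force: [-0.2, 0.5, -5.3]
finger_gap: 0.573
grip_force: 30.0
[0.57449291 0.06761871 0.        ]
now [0.5734 0.0683 0.0966] yaw 7.31 F [-0.2  0.5 -5.3] t 5.15 gap 0.5728722277627702
[-0.0028, 0.0036, 0.1386] [-0.0049, -0.0015, 0.0022]
```

View pics/e.png

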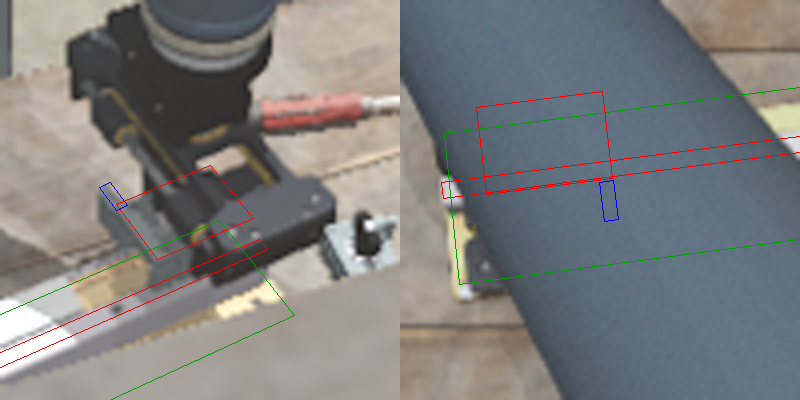

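The top view is blocked by the arm. The side view shows the block held above the rail at about (160,240), consistent with the model. I cross-check the rail's line using the rail screw heads in both cameras.

Run:
```python
from ov import *
s=pickle.load(open("top0.pkl","rb"));t=pickle.load(open("side0.pkl","rb"))
gy=s["pixels"].mean(2);ty=t["pixels"].mean(2)
def cen(im,u,v,r=3):
    u,v=int(round(u)),int(round(v));w=im[v-r:v+r+1,u-r:u+r+1];m=np.clip(np.percentile(w,60)-w-15,0,None)
    Y,X=np.mgrid[v-r:v+r+1,u-r:u+r+1];return (m*X).sum()/m.sum(),(m*Y).sum()/m.sum()
top=[cen(gy,255+a/5-.5,130+b/5-.5) for a,b in((58,183),(266,155),(515,124))]
sid=[cen(ty,240+a/5-.5,170+b/5-.5) for a,b in((657,217),(495,286),(292,376))]
print(np.round(top,2).tolist(),np.round(sid,2).tolist())
g=[.5865,-.0367,.1265]
for n,c,p in(("top",s,top),("side",t,sid)):
    q=ray(c,p,.048);d=q[:,:2]-g[:2];C,S=np.cos(g[2]),np.sin(g[2])
    print(n,np.round(np.c_[d@[C,S],d@[-S,C]]*1e3,1).tolist())
# edge profile across rail, initial images: rear/front boundaries at z .048 in gauge x
for n,c,im in(("top",s,gy),("side",t,ty)):
  for y in(.03,.07,.1,.14,.165):
    X=np.arange(-.024,.025,.002);P=place(np.c_[X,np.full(len(X),y),np.full(len(X),.048)],*g)
    uv=proj(c,P).astype(np.float32);v=cv2.remap(im.astype(np.float32),uv[:,0].reshape(1,-1),uv[:,1].reshape(1,-1),1)[0]
    print(n,y,v.astype(int).tolist())
```

```text
[[266.45, 165.95], [307.81, 159.93], [357.41, 154.11]] [[371.63, 213.8], [338.84, 227.23], [297.76, 244.5]]
top [[1.1, 160.6], [2.8, 60.4], [1.3, -59.5]]
side [[4.7, 160.4], [2.0, 59.2], [-0.0, -60.3]]
top 0.03 [210, 210, 210, 210, 210, 210, 197, 180, 182, 202, 210, 209, 209, 209, 209, 204, 191, 184, 188, 195, 194, 195, 195, 191, 179]
top 0.07 [192, 190, 182, 164, 125, 96, 109, 144, 181, 204, 209, 210, 210, 210, 210, 204, 193, 188, 191, 195, 194, 194, 195, 192, 177]
top 0.1 [193, 190, 190, 178, 138, 90, 94, 138, 178, 202, 209, 209, 210, 210, 209, 204, 192, 183, 189, 195, 195, 194, 194, 192, 183]
top 0.14 [194, 191, 190, 179, 143, 84, 92, 133, 175, 201, 209, 210, 210, 209, 208, 204, 190, 184, 189, 194, 194, 195, 195, 190, 179]
top 0.165 [191, 190, 186, 171, 132, 98, 107, 141, 180, 202, 205, 194, 181, 179, 198, 203, 196, 191, 193, 194, 194, 194, 195, 191, 178]
side 0.03 [255, 255, 255, 255, 255, 253, 237, 207, 187, 213, 246, 253, 253, 253, 253, 254, 250, 232, 203, 161, 138, 131, 132, 132, 131]
side 0.07 [215, 234, 243, 244, 243, 243, 244, 238, 233, 242, 250, 252, 253, 253, 253, 254, 249, 236, 201, 158, 139, 129, 131, 131, 129]
side 0.1 [214, 236, 243, 244, 243, 243, 243, 239, 235, 243, 249, 251, 251, 251, 251, 253, 251, 232, 202, 161, 133, 129, 129, 129, 128]
side 0.14 [202, 233, 243, 244, 243, 243, 243, 239, 237, 242, 246, 249, 249, 248, 250, 253, 247, 235, 198, 157, 135, 126, 127, 128, 126]
side 0.165 [198, 199, 198, 200, 194, 195, 191, 194, 213, 235, 249, 240, 240, 238, 244, 250, 249, 229, 199, 158, 127, 123, 131, 154, 174]
```

Run:
```python
from plan import *
g=[.5865,-.0367,.1265]
p=place([.00225,.105,0],*g)[0]
plan((p[0],p[1],.062,7.25),(p[0],p[1],.046,7.25))
```

```text
now [0.5739 0.0684 0.0977] yaw 7.33 F [-0.2  0.4 -4.9] t 5.25 gap 0.570919999319838
[-0.0029, 0.0049, 0.119] [-0.0004, -0.001, 0.0027]
[0.0, 0.0, 0.0533] [0.0, 0.0, 0.0]
```

```bash
python3 -m crank '{"jaw":[0,0,0,0,0,0],"xyz":[[-0.002,0.005,0.04],[-0.002,0.005,0.08],[-0.002,0.005,0.119],[-0.002,0.005,0.119],[-0.002,0.005,0.119],[-0.002,0.005,0.119]],"rot":[[0,0,0],[0,0,0],[0,0,0],[0,0,0],[0,0,0],[0,0,0]]}'
python3 -m crank '{"jaw":[0,0,0,0,0,0],"xyz":[[0,0,0.01],[0,0,0.02],[0,0,0.03],[0,0,0.04],[0,0,0.053],[0,0,0.053]],"rot":[[0,0,0],[0,0,0],[0,0,0],[0,0,0],[0,0,0],[0,0,0]]}'
python3 - <<'E'
from plan import *
g=[.5865,-.0367,.1265]
p=place([.00225,.105,0],*g)[0]
plan((p[0],p[1],.036,7.25))
E
```

```text
clock: 5.75
tcp_pos: [0.5776, 0.0683, 0.0632]
tool_rot: [0.661, 0.751, 0.002, 0.001]
ft_force: [0.8, -0.6, -5.6]
finger_gap: 0.57
grip_force: 30.0
clock: 6.25
tcp_pos: [0.5767, 0.0679, 0.0462]
tool_rot: [0.661, 0.751, 0.001, 0.0]
ft_force: [-2.1, -0.8, -7.4]
finger_gap: 0.572
grip_force: 30.0
now [0.5767 0.0679 0.0462] yaw 7.28 F [-2.1 -0.8 -7.4] t 6.25 gap 0.5719313934874163
[0.0001, -0.004, 0.034] [0.0024, -0.0016, 0.0009]
```

Already 11 mm down over the rail, with only 2 N of side force (front cheek touching). I ease back 0.7 mm and lower until seated.

```bash
python3 -m crank '{"jaw":[0,0,0,0,0,0],"xyz":[[0,-0.003,0.01],[0,-0.003,0.02],[0,-0.003,0.03],[0,-0.003,0.035],[0,-0.003,0.035],[0,-0.003,0.035]],"rot":[[0,0,0],[0,0,0],[0,0,0],[0,0,0],[0,0,0],[0,0,0]]}'
python3 - <<'E'
from plan import *
o=observe();p=o["tcp_pos"];a=.1265
q=place([0,-.045,0],p[0],p[1],a)[0]
plan((q[0],q[1],p[2],7.25))
E
```

```text
clock: 6.75
tcp_pos: [0.5767, 0.0679, 0.0366]
tool_rot: [0.661, 0.751, 0.001, 0.001]
ft_force: [-1.5, -0.0, -6.2]
finger_gap: 0.57
grip_force: 30.0
now [0.5767 0.0679 0.0366] yaw 7.27 F [-1.5 -0.  -6.2] t 6.75 gap 0.5703179451186576
[-0.15, -0.0001, -0.0001] [0.0054, -0.0017, 0.0006]
```

```bash
python3 -m crank '{"jaw":[0,0,0,0,0,0,0,0],"xyz":[[0,-0.001,0.004],[-0.02,-0.001,0.004],[-0.05,-0.001,0.004],[-0.08,-0.001,0.004],[-0.11,-0.001,0.004],[-0.14,-0.001,0.004],[-0.15,-0.001,0.004],[-0.15,-0.001,0.004]],"rot":[[0,0,0],[0,0,0],[0,0,0],[0,0,0],[0,0,0],[0,0,0],[0,0,0],[0,0,0]]}'
python3 -m crank '{"jaw":[0,0,0,0],"xyz":[[-0.02,0,0],[-0.04,0,0],[-0.05,0,0],[-0.05,0,0]],"rot":[[0,0,0],[0,0,0],[0,0,0],[0,0,0]]}'
python3 - <<'E'
from plan import *
o=observe();p=o["tcp_pos"];a=.1265
d=p[:2]-np.array([.5865,-.0367]);print("gauge",d@[np.cos(a),np.sin(a)],d@[-np.sin(a),np.cos(a)])
plan((.57,.06,p[2],7.25))
E
```

```text
clock: 7.42
tcp_pos: [0.5827, 0.0208, 0.0357]
tool_rot: [0.662, 0.75, 0.001, 0.002]
ft_force: [-0.4, -1.7, -4.1]
finger_gap: 0.575
grip_force: 30.0
clock: 7.75
tcp_pos: [0.5844, 0.0075, 0.0358]
tool_rot: [0.661, 0.75, 0.001, 0.001]
ft_force: [-0.6, -0.3, -4.4]
finger_gap: 0.57
grip_force: 30.0
gauge 0.003472243322729551 0.04414482909617694
now [0.5844 0.0075 0.0358] yaw 7.24 F [-0.6 -0.3 -4.4] t 7.75 gap 0.5704609043982879
[0.1795, -0.0255, -0.0001] [0.0066, -0.0003, -0.0005]
```

```bash
python3 -m crank '{"jaw":[0,0,0,0],"xyz":[[-0.008,0,0],[-0.016,0,0],[-0.02,0,0],[-0.02,0,0]],"rot":[[0,0,0],[0,0,0],[0,0,0],[0,0,0]]}'
python3 -m crank '{"jaw":[0,0,0],"xyz":[[-0.007,0,0],[-0.007,0,0],[-0.007,0,0]],"rot":[[0,0,0],[0,0,0],[0,0,0]]}'
python3 -m crank '{"jaw":[0,0,0],"xyz":[[-0.007,0,0],[-0.007,0,0],[-0.007,0,0]],"rot":[[0,0,0],[0,0,0],[0,0,0]]}'
```

```text
clock: 8.08
tcp_pos: [0.585, 0.0025, 0.0357]
tool_rot: [0.661, 0.751, 0.002, 0.001]
ft_force: [-1.6, 2.6, -3.9]
finger_gap: 0.571
grip_force: 30.0
clock: 8.33
tcp_pos: [0.5853, 0.0003, 0.0358]
tool_rot: [0.661, 0.751, 0.002, 0.001]
ft_force: [-1.3, 2.1, -3.3]
finger_gap: 0.574
grip_force: 30.0
clock: 8.58
tcp_pos: [0.5854, -0.0004, 0.0358]
tool_rot: [0.661, 0.751, 0.002, 0.0]
ft_force: [-1.3, 4.8, -2.7]
finger_gap: 0.571
grip_force: 30.0
```

```bash
python3 -m crank '{"jaw":[0,0,0],"xyz":[[-0.01,0,0],[-0.01,0,0],[-0.01,0,0]],"rot":[[0,0,0],[0,0,0],[0,0,0]]}'
python3 -m crank '{"jaw":[0,0,0],"xyz":[[-0.01,0,0],[-0.01,0,0],[-0.01,0,0]],"rot":[[0,0,0],[0,0,0],[0,0,0]]}'
python3 - <<'E'
from plan import *
o=observe();p=o["tcp_pos"];a=.1265
d=p[:2]-np.array([.5865,-.0367]);print("gauge",d@[np.cos(a),np.sin(a)],d@[-np.sin(a),np.cos(a)])
print(o["torque"],o["qpos"])
E
```

```text
clock: 8.83
tcp_pos: [0.5854, -0.0004, 0.0359]
tool_rot: [0.66, 0.751, 0.003, -0.001]
ft_force: [-2.2, 9.5, -2.6]
finger_gap: 0.573
grip_force: 30.0
clock: 9.08
tcp_pos: [0.5854, -0.0005, 0.0361]
tool_rot: [0.66, 0.751, 0.005, -0.002]
ft_force: [-4.7, 14.6, -2.9]
finger_gap: 0.567
grip_force: 30.0
gauge 0.003473566781244579 0.03603577350837432
[ 3.0193172   0.84901967 -0.48703827] [ 0.33064749  0.60872042 -0.53480694  1.88599707  0.42334509  0.75721771
 -0.3078859 ]
```

Tube and tongue are hard up (stopped dead at gauge y ≈ 36 mm, force 15 N; 35 expected). I release, rise to the knob and align.

```bash
python3 -m crank '{"jaw":[1,1,1,1,1,1],"xyz":[[0,0,0],[0.01,0,0],[0.02,0,0],[0.02,0,0],[0.02,0,0],[0.02,0,0]],"rot":[[0,0,0],[0,0,0],[0,0,0],[0,0,0],[0,0,0],[0,0,0]]}'
python3 -m crank '{"jaw":[1,1,1,1,1],"xyz":[[0,0,0],[0,0,0],[0,0,-0.05],[0,0,-0.1],[0,0,-0.105]],"rot":[[0,0,0],[0,0,0],[0,0,0],[0,0,0],[0,0,0]]}'
python3 - <<'E'
from plan import *
from ov import *
from station import snapshot
plan((.5854,-.0005,.067,-7))
g=[.5865,-.0367,.1265];st=place([.0005,.036,0],*g)[0]
t=snapshot("side");crop(t,240,170,130,95,6,"pics/f.png",lines(t,g,[st[0],st[1],.1265],0,.026,[*place([-.027,-.07,0],*g)[0][:2],.1265]))
E
```

```text
clock: 9.58
tcp_pos: [0.5858, -0.0024, 0.0359]
tool_rot: [0.661, 0.75, 0.001, 0.001]
ft_force: [0.4, 0.5, -0.4]
finger_gap: 0.934
grip_force: 0.0
clock: 10.0
tcp_pos: [0.587, -0.0015, 0.0694]
tool_rot: [0.661, 0.75, 0.003, 0.002]
ft_force: [0.9, 0.4, 0.1]
finger_gap: 0.999
grip_force: 0.0
now [ 0.587  -0.0015  0.0694] yaw 7.26 F [0.9 0.4 0.1] t 10.0 gap 0.9993332508229141
[0.0039, -0.005, 0.0079] [0.0141, -0.0027, 0.4755]
```

View pics/f.png

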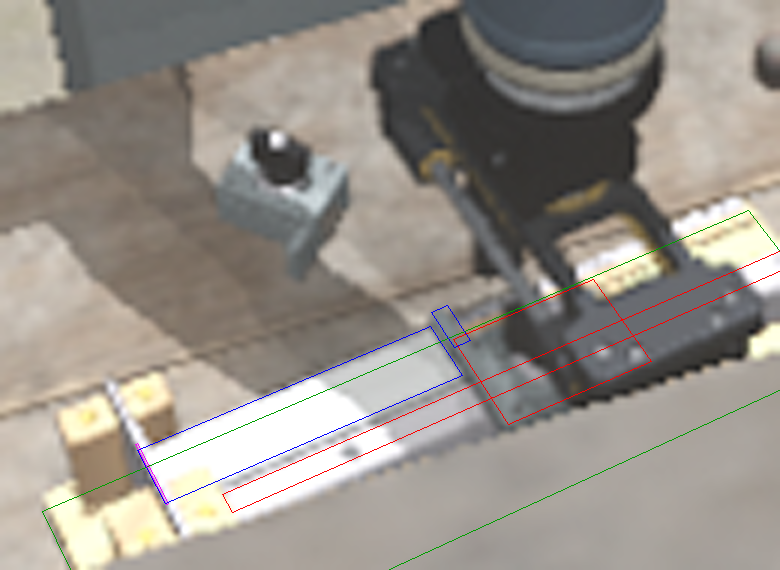

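The tube runs from the plate (~(150,475)) to the tongue (~(450,330)), and the stop sits on the rail with no gaps visible. I align to the bar and grip the knob.

```bash
python3 -m crank '{"jaw":[1,1,1,0.3,0,0,0,0],"xyz":[[0.004,-0.005,0.004],[0.004,-0.005,0.006],[0.004,-0.005,0.007],[0.004,-0.005,0.007],[0.004,-0.005,0.007],[0.004,-0.005,0.007],[0.004,-0.005,0.007],[0.004,-0.005,0.007]],"rot":[[0.01,0,0.2],[0.01,0,0.4],[0.01,0,0.475],[0.01,0,0.475],[0.01,0,0.475],[0.01,0,0.475],[0.01,0,0.475],[0.01,0,0.475]]}'
python3 -m crank '{"jaw":[0,0,0,0,0,0,0,0],"xyz":[[0,0,0],[0,0,0],[0,0,0],[0,0,0],[0,0,0],[0,0,0],[0,0,0],[0,0,0]],"rot":[[0,0,0],[0,0,0],[0,0,0],[0,0,0],[0,0,0],[0,0,0],[0,0,0],[0,0,0]]}'
python3 -m crank '{"jaw":[0,0,0,0,0,0,0,0],"xyz":[[0,0,0],[0,0,0],[0,0,0],[0,0,0],[0,0,0],[0,0,0],[0,0,0],[0,0,0]],"rot":[[0,0,0],[0,0,0],[0,0,0],[0,0,0],[0,0,0],[0,0,0],[0,0,0],[0,0,0]]}'
python3 -c "
from plan import *
plan((.5854,-.0005,.067,-7));o=observe();print(o['qpos'],o['torque'])"
```

```text
clock: 10.72
tcp_pos: [0.5836, -0.0007, 0.0649]
tool_rot: [0.749, 0.663, -0.0, -0.001]
ft_force: [-0.3, 0.3, 0.5]
finger_gap: 0.705
grip_force: 0.0
clock: 11.38
tcp_pos: [0.5848, -0.0008, 0.0654]
tool_rot: [0.749, 0.663, 0.001, -0.0]
ft_force: [3.4, -0.1, -0.2]
finger_gap: 0.258
grip_force: 30.0
clock: 12.05
tcp_pos: [0.5842, -0.0007, 0.0654]
tool_rot: [0.749, 0.663, 0.0, -0.001]
ft_force: [5.0, -0.4, 1.7]
finger_gap: 0.259
grip_force: 30.0
now [ 0.5842 -0.0007  0.0654] yaw -6.98 F [ 5.  -0.4  1.7] t 12.05 gap 0.25858637393028716
[0.0011, 0.0038, -0.0054] [-0.002, -0.0021, 0.0008]
[ 0.29749517  0.55468224 -0.49202522  1.87253946  0.35171866  0.80156254
 -0.50191336] [-0.25147496 -1.25256044  0.0381214 ]
```

Run:
```python
from ov import *
s=pickle.load(open("top0.pkl","rb"));im=s["pixels"].astype(np.float32).mean(2)
st=[.4355,.0646,-.0538]
for z in(.068,):
  X=np.arange(.028,-.023,-.002);Y=np.arange(.030,-.031,-.0015)
  G=np.array([[x,y,z] for x in X for y in Y]);uv=proj(s,place(G,*st)).astype(np.float32)
  v=cv2.remap(im,uv[:,0].reshape(len(X),-1),uv[:,1].reshape(len(X),-1),1)
  for r,x in zip(v,X):print(f"{x*1e3:5.0f}","".join("#" if a<65 else "+" if a<100 else "." for a in r))
```

```text
28 .........................................
   26 .........................................
   24 .........................................
   22 .........................................
   20 .........................................
   18 .........................................
   16 .........................................
   14 .........................................
   12 .........................................
   10 .........++++++..........................
    8 ........+++++++++++...++++...............
    6 ........++++++++++.....+++++.............
    4 ........+++++++++.......+++++............
    2 ........++++++++........++++++++.........
    0 ...........+++#++......++++++++++++......
   -2 ..............++++.....+++++++++##+......
   -4 ................++++++++++++++++##+......
   -6 .................++++######++++###+......
   -8 ...................+++++##++++###++......
  -10 .........................................
  -12 .........................................
  -14 .........................................
  -16 .........................................
  -18 .........................................
  -20 .........................................
  -22 .........................................
```

```bash
python3 -m crank '{"jaw":[0,0,0,0,0,0,0,0],"xyz":[[-0.007,0,0],[-0.007,0,0],[-0.007,0,0],[-0.007,0,0],[-0.007,0,0],[-0.007,0,0],[-0.007,0,0],[-0.007,0,0]],"rot":[[0,0,0],[0,0,0.2],[0,0,0.4],[0,0,0.6],[0,0,0.8],[0,0,1],[0,0,1],[0,0,1]]}'
python3 -c "
from plan import *
plan((.5842,-.0007,.0654,-37));o=observe();print(o['qpos'],o['torque'])"
```

```text
clock: 12.72
tcp_pos: [0.5835, -0.0016, 0.0654]
tool_rot: [0.894, 0.448, -0.0, -0.001]
ft_force: [3.5, 2.4, 3.6]
finger_gap: 0.259
grip_force: 30.0
now [ 0.5835 -0.0016  0.0654] yaw -36.8 F [3.5 2.4 3.6] t 12.7167 gap 0.2585425983103293
[0.0038, -0.0001, -0.0001] [-0.005, -0.0015, 0.0068]
[ 0.20511712  0.53079809 -0.36266354  1.8792953   0.2552487   0.77823311
 -0.93733217] [ 0.37823934 -0.95744976 -0.02906121]
```

```bash
python3 -m crank '{"jaw":[0,0,0,0,0,0,0],"xyz":[[0,0,0],[0,0,0],[0,0,0],[0,0,0],[0,0,0],[0,0,0],[0,0,0]],"rot":[[0,0,0.2],[0,0,0.4],[0,0,0.6],[0,0,0.8],[0,0,1],[0,0,1],[0,0,1]]}'
python3 -c "
from plan import *
plan((.5842,-.0007,.0654,-67));o=observe();print(o['qpos'],o['torque'])"
python3 -m crank '{"jaw":[0,0,0,0,0,0,0],"xyz":[[0,0,0],[0,0,0],[0,0,0],[0,0,0],[0,0,0],[0,0,0],[0,0,0]],"rot":[[0,0,0.2],[0,0,0.4],[0,0,0.6],[0,0,0.8],[0,0,1],[0,0,1],[0,0,1]]}'
python3 -c "
from plan import *
plan((.5842,-.0007,.0654,-97));o=observe();print(o['qpos'],o['torque'])"
```

```text
clock: 13.3
tcp_pos: [0.5839, -0.0021, 0.0655]
tool_rot: [0.979, 0.202, -0.0, -0.001]
ft_force: [5.0, 1.9, 4.4]
finger_gap: 0.259
grip_force: 30.0
now [ 0.5839 -0.0021  0.0655] yaw -66.74 F [5.  1.9 4.4] t 13.3 gap 0.25932106074693534
[0.0027, -0.0041, 0.0002] [-0.0041, 0.0002, 0.0086]
[ 0.10763879  0.51452318 -0.23124119  1.88476929  0.16130245  0.76106981
 -1.37677279] [ 0.45817264 -1.06759275 -0.06653805]
clock: 13.88
tcp_pos: [0.585, -0.0025, 0.0655]
tool_rot: [0.998, -0.059, 0.001, -0.001]
ft_force: [5.3, 2.3, 2.5]
finger_gap: 0.26
grip_force: 30.0
now [ 0.585  -0.0025  0.0655] yaw -96.8 F [5.3 2.3 2.5] t 13.8833 gap 0.26017352973193625
[-0.0034, -0.0056, 0.0003] [-0.0041, -0.002, 0.0066]
[ 0.00759278  0.50513995 -0.0980851   1.89014476  0.06694223  0.74799457
 -1.81687218] [ 0.52754975 -1.55034932  0.02154702]
```

```bash
python3 -m crank '{"jaw":[0,0,0,0,0],"xyz":[[0,0,0],[0,0,0],[0,0,0],[0,0,0],[0,0,0]],"rot":[[0,0,0.2],[0,0,0.4],[0,0,0.5],[0,0,0.5],[0,0,0.5]]}'
python3 -c "
from plan import *
plan((.5842,-.0007,.0654,-112));o=observe();print(o['qpos'][6],o['torque'])"
python3 -m crank '{"jaw":[0,0,0,0,0],"xyz":[[0,0,0],[0,0,0],[0,0,0],[0,0,0],[0,0,0]],"rot":[[0,0,0.2],[0,0,0.4],[0,0,0.5],[0,0,0.5],[0,0,0.5]]}'
python3 -c "
from plan import *
plan((.5842,-.0007,.0654,-127));o=observe();print(o['qpos'],o['torque'])"
```

```text
clock: 14.3
tcp_pos: [0.5854, -0.0027, 0.0655]
tool_rot: [0.982, -0.189, 0.001, -0.001]
ft_force: [7.7, 0.8, 0.7]
finger_gap: 0.257
grip_force: 30.0
now [ 0.5854 -0.0027  0.0655] yaw -111.79 F [7.7 0.8 0.7] t 14.3 gap 0.25714162500231996
[-0.0063, -0.0045, 0.0003] [-0.0049, -0.0026, 0.0071]
-2.035901815275135 [ 0.55072829 -1.82449332  0.12384858]
clock: 14.72
tcp_pos: [0.5856, -0.0029, 0.0655]
tool_rot: [0.949, -0.316, 0.001, -0.001]
ft_force: [7.6, 0.7, 0.2]
finger_gap: 0.257
grip_force: 30.1
now [ 0.5856 -0.0029  0.0655] yaw -126.79 F [7.6 0.7 0.2] t 14.7167 gap 0.2568314248160566
[-0.008, -0.0031, 0.0002] [-0.0052, -0.0022, 0.0072]
[-0.09371956  0.50215365  0.03601934  1.89606711 -0.02765235  0.74120543
 -2.25460944] [ 0.45452276 -1.98626509  0.17992167]
```

```bash
python3 -m crank '{"jaw":[0,0,0,0,0],"xyz":[[0,0,0],[0,0,0],[0,0,0],[0,0,0],[0,0,0]],"rot":[[0,0,0.1],[0,0,0.2],[0,0,0.3],[0,0,0.3],[0,0,0.3]]}'
python3 -c "
from plan import *
plan((.5842,-.0007,.0654,-112));o=observe();print(o['qpos'][6],o['torque'])"
python3 -m crank '{"jaw":[0,0,0,0,0],"xyz":[[0,0,0],[0,0,0],[0,0,0],[0,0,0],[0,0,0]],"rot":[[0,0,0.1],[0,0,0.2],[0,0,0.3],[0,0,0.3],[0,0,0.3]]}'
python3 -c "
from plan import *
plan((.5842,-.0007,.0654,-127));o=observe();print(o['qpos'],o['torque'])"
```

```text
clock: 15.13
tcp_pos: [0.5856, -0.003, 0.0655]
tool_rot: [0.921, -0.389, 0.001, -0.001]
ft_force: [8.4, -0.2, 1.2]
finger_gap: 0.26
grip_force: 30.1
now [ 0.5856 -0.003   0.0655] yaw -135.78 F [ 8.4 -0.2  1.2] t 15.1333 gap 0.2601396669658978
[-0.0087, -0.0021, 0.0002] [-0.0049, -0.0027, -0.7926]
-2.3854691957100416 [ 0.36175884 -1.99398979  0.20262415]
clock: 15.55
tcp_pos: [0.5855, -0.0031, 0.0654]
tool_rot: [0.888, -0.46, 0.001, -0.001]
ft_force: [7.0, 0.6, 1.9]
finger_gap: 0.258
grip_force: 30.1
now [ 0.5855 -0.0031  0.0654] yaw -144.77 F [7.  0.6 1.9] t 15.55 gap 0.25785035729953526
[-0.0092, -0.0011, 0.0001] [-0.0049, -0.0017, -0.5923]
[-0.15487559  0.50345562  0.11709659  1.89991759 -0.08513546  0.74040033
 -2.51612617] [ 0.32147821 -1.99120539  0.17393553]
```

Torque levels off at about 0.2 N m, and the 22 mm jaw gap says the fingertips hold the hub below the bar, so it's slipping. I let go, move aside and measure the knob angle.

```bash
python3 -m crank '{"jaw":[1,1,1,1,1,1,1,1],"xyz":[[0,0,0],[0,0,0],[0,0,0],[0,0,0],[0,0,-0.05],[0,0,-0.15],[0,0,-0.25],[0,0,-0.25]],"rot":[[0,0,0],[0,0,0],[0,0,0],[0,0,0],[0,0,0],[0,0,0],[0,0,0],[0,0,0]]}'
python3 -c "
from plan import *
plan((.52,.25,.16,-116),(.52,.25,.16,-88))"
```

```text
clock: 16.22
tcp_pos: [0.5859, -0.0038, 0.1448]
tool_rot: [0.887, -0.462, 0.002, -0.002]
ft_force: [0.7, 0.8, 0.2]
finger_gap: 0.782
grip_force: 0.0
now [ 0.5859 -0.0038  0.1448] yaw -144.99 F [0.7 0.8 0.2] t 16.2167 gap 0.781534420426126
[-0.8187, -0.3058, -0.0509] [-0.0076, -0.0056, -0.9662]
[0.0, 0.0, 0.0] [0.0, 0.0, -0.9333]
```

```bash
python3 -m crank '{"jaw":[1,1,1,1,1,1,1,1],"xyz":[[-0.8187,-0.306,-0.051],[-0.8187,-0.306,-0.051],[-0.8187,-0.306,-0.051],[-0.8187,-0.306,-0.051],[-0.8187,-0.306,-0.051],[-0.8187,-0.306,-0.051],[-0.8187,-0.306,-0.051],[-0.8187,-0.306,-0.051]],"rot":[[0,0,-0.966],[0,0,-0.966],[0,0,-0.966],[0,0,-0.966],[0,0,-0.966],[0,0,-0.966],[0,0,-0.966],[0,0,-0.966]]}'
python3 - <<'E'
from ov import *
from station import snapshot
s=snapshot("top");pickle.dump(s,open("top2.pkl","wb"))
im=s["pixels"].astype(np.float32).mean(2)
g=[.5865,-.0367,.1265];p=place([.0005,.036,0],*g)[0];st=[p[0],p[1],.1265]
X=np.arange(.034,-.033,-.002);Y=np.arange(.040,-.041,-.0015)
G=np.array([[x,y,.068] for x in X for y in Y]);uv=proj(s,place(G,*st,.026)).astype(np.float32)
v=cv2.remap(im,uv[:,0].reshape(len(X),-1),uv[:,1].reshape(len(X),-1),1)
for r,x in zip(v,X):print(f"{x*1e3:5.0f}","".join("#" if a<65 else "+" if a<100 else "." for a in r))
tb=[*place([-.027,-.07,0],*g)[0][:2],.1265]
crop(s,265,130,150,75,5,"pics/g.png",lines(s,None,st,0,.026,tb))
E
```

```text
clock: 16.88
tcp_pos: [0.5148, 0.2554, 0.155]
tool_rot: [0.975, -0.221, -0.003, -0.0]
ft_force: [0.1, -0.3, 0.2]
finger_gap: 0.998
grip_force: 0.0
   34 ......................................................
   32 ......................................................
   30 ......................................................
   28 ......................................................
   26 ......................................................
   24 ......................................................
   22 ......................................................
   20 ......................................................
   18 ...............................++.....................
   16 ..............................+++++...................
   14 .............................++++++++.................
   12 ............................+++++++++.................
   10 ...........................++++++++++.................
    8 ...........................+.++++++++.................
    6 ...............................++++++.................
    4 ...............................+
[... 420 characters left out ...]
+++++++++....................
  -12 ..................+++++++++++++++.....................
  -14 ..................++++++++++++++......................
  -16 ..................++++++++++..........................
  -18 ...................+++++++............................
  -20 ....................+++++.............................
  -22 ......................++..............................
  -24 ....+.................................................
  -26 ......................................................
  -28 ......................................................
  -30 ......................................................
  -32 .......+.......++++++.....++++++.......+++++..........
```

View pics/g.png

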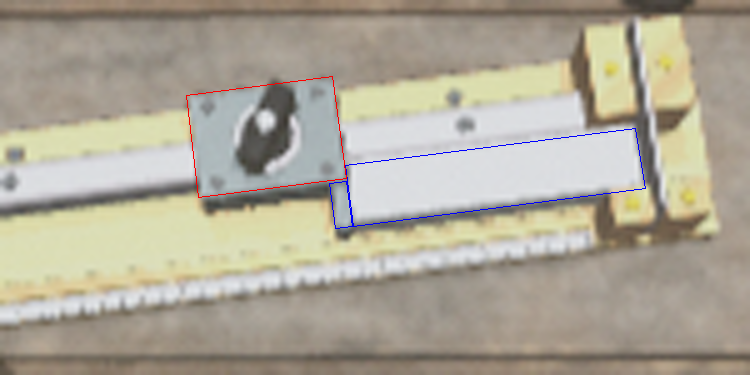

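Clear top view. The stop roof is at (187–345, 77–197), the tongue touches the tube at (350,205) and the tube is at the plate (640,160). The knob bar runs (280,88)→(250,170), i.e. about 2.05 rad, which is contact only and not yet tight. I re-grip higher, on the bar itself, above the hub.

```bash
python3 -c "
from plan import *
plan((.586,-.0015,.14,-110),(.586,-.0015,.0745,-110))"
```

```text
now [0.5161 0.252  0.1548] yaw -115.73 F [ 0.5 -1.3 -0.7] t 16.9333 gap 1.0003535980007163
[0.5769, 0.6599, 0.0486] [0.0037, 0.008, -0.191]
[0.0, 0.0, 0.2183] [0.0, 0.0, 0.0]
```

```bash
python3 -m crank '{"jaw":[1,1,1,1,1,1,1,1],"xyz":[[0.577,0.66,0.048],[0.577,0.66,0.048],[0.577,0.66,0.048],[0.577,0.66,0.048],[0.577,0.66,0.048],[0.577,0.66,0.048],[0.577,0.66,0.048],[0.577,0.66,0.048]],"rot":[[0.004,0.008,-0.19],[0.004,0.008,-0.19],[0.004,0.008,-0.19],[0.004,0.008,-0.19],[0.004,0.008,-0.19],[0.004,0.008,-0.19],[0.004,0.008,-0.19],[0.004,0.008,-0.19]]}'
python3 -m crank '{"jaw":[1,1,1],"xyz":[[0,0,0],[0,0,0],[0,0,0]],"rot":[[0,0,0],[0,0,0],[0,0,0]]}'
python3 -c "
from plan import *
plan((.586,-.0015,.0745,-110))"
```

```text
clock: 17.6
tcp_pos: [0.586, -0.0121, 0.1399]
tool_rot: [0.983, -0.182, 0.0, 0.001]
ft_force: [-0.2, 0.4, -0.4]
finger_gap: 1.004
grip_force: 0.0
clock: 17.85
tcp_pos: [0.586, -0.0012, 0.1408]
tool_rot: [0.985, -0.175, 0.001, -0.001]
ft_force: [0.2, -0.3, 0.3]
finger_gap: 0.999
grip_force: 0.0
now [ 0.586  -0.0012  0.1408] yaw -110.15 F [ 0.2 -0.3  0.3] t 17.85 gap 0.9991791732915994
[0.0003, 0.0015, 0.221] [-0.0051, -0.0016, -0.0049]
```

```bash
python3 -m crank '{"jaw":[1,1,1,1,0.3,0.3,0.3,0.3],"xyz":[[0,0.001,0.08],[0,0.001,0.16],[0,0.001,0.22],[0,0.001,0.22],[0,0.001,0.22],[0,0.001,0.22],[0,0.001,0.22],[0,0.001,0.22]],"rot":[[-0.005,0,0],[-0.005,0,0],[-0.005,0,0],[-0.005,0,0],[-0.005,0,0],[-0.005,0,0],[-0.005,0,0],[-0.005,0,0]]}'
python3 -m crank '{"jaw":[0,0,0,0,0,0,0,0],"xyz":[[0,0,0],[0,0,0],[0,0,0],[0,0,0],[0,0,0],[0,0,0],[0,0,0],[0,0,0]],"rot":[[0,0,0],[0,0,0],[0,0,0],[0,0,0],[0,0,0],[0,0,0],[0,0,0],[0,0,0]]}'
python3 -m crank '{"jaw":[0,0,0,0],"xyz":[[0,0,0],[0,0,0],[0,0,0],[0,0,0]],"rot":[[0,0,0],[0,0,0],[0,0,0],[0,0,0]]}'
python3 -c "
from plan import *
plan((.586,-.0015,.0745,-110));print(observe()['torque'])"
```

```text
clock: 18.52
tcp_pos: [0.5876, -0.0028, 0.0764]
tool_rot: [0.984, -0.176, 0.002, 0.0]
ft_force: [-0.3, -0.1, -0.2]
finger_gap: 0.784
grip_force: 0.0
clock: 19.18
tcp_pos: [0.5866, -0.0031, 0.0749]
tool_rot: [0.984, -0.176, 0.001, 0.0]
ft_force: [-0.2, -0.7, 0.5]
finger_gap: 0.173
grip_force: 0.5
clock: 19.52
tcp_pos: [0.5866, -0.003, 0.0749]
tool_rot: [0.984, -0.176, 0.001, 0.0]
ft_force: [-0.8, -0.3, -0.6]
finger_gap: 0.148
grip_force: 29.7
now [ 0.5866 -0.003   0.0749] yaw -110.3 F [-0.8 -0.3 -0.6] t 19.5167 gap 0.14825983245387617
[-0.0037, -0.0041, 0.0014] [0.0006, -0.0034, -0.0099]
[ 0.18565444  0.0355785  -0.00137221]
```

The gap is now 12.9 mm, which is the bar itself. I turn in steps.

```bash
python3 -m crank '{"jaw":[0,0,0,0],"xyz":[[0,0,0],[0,0,0],[0,0,0],[0,0,0]],"rot":[[0,0,0.1],[0,0,0.2],[0,0,0.33],[0,0,0.33]]}'
python3 -c "
from plan import *
plan();o=observe();print(o['qpos'][6],o['torque'])"
python3 -m crank '{"jaw":[0,0,0,0],"xyz":[[0,0,0],[0,0,0],[0,0,0],[0,0,0]],"rot":[[0,0,0.1],[0,0,0.2],[0,0,0.33],[0,0,0.33]]}'
python3 -c "
from plan import *
plan();o=observe();print(o['qpos'][6],o['torque'])"
```

```text
clock: 19.85
tcp_pos: [0.5866, -0.0033, 0.0749]
tool_rot: [0.965, -0.261, 0.001, 0.001]
ft_force: [-0.1, -0.6, -0.9]
finger_gap: 0.145
grip_force: 29.8
now [ 0.5866 -0.0033  0.0749] yaw -120.25 F [-0.1 -0.6 -0.9] t 19.85 gap 0.14513654069744733
-2.1357793636220825 [0.08930682 0.03454582 0.04846558]
clock: 20.18
tcp_pos: [0.5866, -0.0035, 0.0749]
tool_rot: [0.939, -0.343, 0.001, 0.001]
ft_force: [0.2, -1.5, -1.0]
finger_gap: 0.145
grip_force: 29.8
now [ 0.5866 -0.0035  0.0749] yaw -130.07 F [ 0.2 -1.5 -1. ] t 20.1833 gap 0.14509915218752964
-2.279912612185991 [-0.03305158  0.07763017  0.08740781]
```

```bash
python3 -m crank '{"jaw":[0,0,0,0],"xyz":[[0,0,0],[0,0,0],[0,0,0],[0,0,0]],"rot":[[0,0,0.1],[0,0,0.2],[0,0,0.33],[0,0,0.33]]}'
python3 -c "
from plan import *
plan();o=observe();print(o['qpos'][6],o['torque'])"
```

```text
clock: 20.52
tcp_pos: [0.5864, -0.0037, 0.0749]
tool_rot: [0.907, -0.422, 0.001, 0.001]
ft_force: [-0.4, -2.1, 0.1]
finger_gap: 0.146
grip_force: 29.9
now [ 0.5864 -0.0037  0.0749] yaw -139.92 F [-0.4 -2.1  0.1] t 20.5167 gap 0.14628401863411242
-2.424230540544469 [-0.07633929  0.12736209  0.09325055]
```

```bash
python3 -c "
from station import observe
o=observe();print(o['tau'],o['torque'],o['qpos'])"
python3 -m crank '{"jaw":[1,1,1,1,1,1,1,1],"xyz":[[0,0,0],[0,0,0],[0,0,0],[0,0,0],[0,0,-0.05],[0,0,-0.15],[0,0,-0.25],[0,0,-0.25]],"rot":[[0,0,0],[0,0,0],[0,0,0],[0,0,0],[0,0,0],[0,0,0],[0,0,0],[0,0,0]]}'
python3 -c "
from plan import *
plan((.52,.25,.16,-112))"
```

```text
[ -1.37435138 -46.14853621   1.25909138 -18.39005291  -0.40651968
  -0.18898906  -0.51088722] [-0.07633929  0.12736209  0.09325055] [-0.17252274  0.49268452  0.13971408  1.89218962 -0.09270533  0.76187856
 -2.42423054]
clock: 21.18
tcp_pos: [0.5906, -0.0025, 0.1559]
tool_rot: [0.906, -0.422, 0.006, -0.003]
ft_force: [1.7, 0.2, 0.9]
finger_gap: 0.671
grip_force: 0.0
now [ 0.5906 -0.0025  0.1559] yaw -139.94 F [1.7 0.2 0.9] t 21.1833 gap 0.6706367645562137
[-0.7956, -0.3618, -0.0164] [-0.0151, -0.0197, -0.9315]
```

```bash
python3 -m crank '{"jaw":[1,1,1,1,1,1,1,1],"xyz":[[-0.7956,-0.362,-0.016],[-0.7956,-0.362,-0.016],[-0.7956,-0.362,-0.016],[-0.7956,-0.362,-0.016],[-0.7956,-0.362,-0.016],[-0.7956,-0.362,-0.016],[-0.7956,-0.362,-0.016],[-0.7956,-0.362,-0.016]],"rot":[[0,0,-0.93],[0,0,-0.93],[0,0,-0.93],[0,0,-0.93],[0,0,-0.93],[0,0,-0.93],[0,0,-0.93],[0,0,-0.93]]}'
python3 - <<'E'
from ov import *
from station import snapshot,observe
print(observe()["tau"][6],observe()["torque"])
s=snapshot("top");pickle.dump(s,open("top3.pkl","wb"))
g=[.5865,-.0367,.1265];p=place([.0005,.036,0],*g)[0];st=[p[0],p[1],.1265]
X=np.arange(.034,-.033,-.001);Y=np.arange(.040,-.041,-.001)
G=np.array([[x,y,.068] for x in X for y in Y])
M=[]
for n in("top2.pkl","top3.pkl"):
  c=pickle.load(open(n,"rb"));im=c["pixels"].astype(np.float32).mean(2)
  uv=proj(c,place(G,*st,.026)).astype(np.float32)
  v=cv2.remap(im,uv[:,0].reshape(len(X),-1),uv[:,1].reshape(len(X),-1),1)
  m=(v<110)&(X[:,None]>-.024)
  k,l,stt,cc=cv2.connectedComponentsWithStats(m.astype(np.uint8));b=1+np.argmax(stt[1:,4]);m=l==b
  i,j=np.nonzero(m);P=np.c_[X[i],Y[j]];w,V=np.linalg.eigh(np.cov(P.T));d=V[:,1];d=d*np.sign(d[0])
  print(n,"theta",np.arctan2(d[0],d[1]),"centre",P.mean(0),"ext",np.ptp(P@d),len(P))
d=np.abs(pickle.load(open("top2.pkl","rb"))["pixels"].astype(int)-s["pixels"]).max(2)
i,j=np.nonzero(d[125:215,255:425]>40);print("changed px",len(i),j.min()+255 if len(j) else 0,j.max()+255 if len(j) else 0)
tb=[*place([-.027,-.07,0],*g)[0][:2],.1265]
crop(s,265,130,150,75,5,"pics/h.png",lines(s,None,st,0,.026,tb))
E
```

```text
clock: 21.85
tcp_pos: [0.514, 0.2557, 0.1544]
tool_rot: [0.982, -0.187, 0.0, -0.001]
ft_force: [-0.2, -0.5, -0.3]
finger_gap: 0.997
grip_force: 0.0
-0.1829369505867362 [0.02453262 0.0577752  0.03095798]
top2.pkl theta 2.101793347653785 centre [-0.00297279 -0.00135204] ext 0.04446948706951581 588
top3.pkl theta 2.1183701277181894 centre [-0.00279188 -0.00126396] ext 0.044751396606013946 591
changed px 13 256 354
```

The knob reads about 2.1 in both pictures although the tool turned it to 2.57 without slipping. So it sprang back, as a tight clamp should; the picture angle is probably biased by 0.1. To make sure, I re-grip, log the torque while turning, and test with a gentle pull.

```bash
python3 -c "
from plan import *
plan((.586,-.0015,.14,-118),(.586,-.002,.0745,-118))"
```

```text
now [0.5152 0.2521 0.1542] yaw -111.79 F [-0.6 -0.7  0.1] t 21.9 gap 1.0003368891318773
[0.5328, 0.6974, 0.0478] [-0.0007, -0.0024, 0.2069]
[0.0008, 0.0015, 0.2183] [0.0, 0.0, 0.0]
```

```bash
python3 -m crank '{"jaw":[1,1,1,1,1,1,1,1],"xyz":[[0.533,0.697,0.048],[0.533,0.697,0.048],[0.533,0.697,0.048],[0.533,0.697,0.048],[0.533,0.697,0.048],[0.533,0.697,0.048],[0.533,0.697,0.048],[0.533,0.697,0.048]],"rot":[[0,0,0.207],[0,0,0.207],[0,0,0.207],[0,0,0.207],[0,0,0.207],[0,0,0.207],[0,0,0.207],[0,0,0.207]]}' >/dev/null
python3 -m crank '{"jaw":[1,1,1,1,1,1,0.2,0.2],"xyz":[[0,0,0],[0,0,0],[0,0,0.08],[0,0,0.16],[0,0,0.22],[0,0,0.22],[0,0,0.22],[0,0,0.22]],"rot":[[0,0,0],[0,0,0],[0,0,0],[0,0,0],[0,0,0],[0,0,0],[0,0,0],[0,0,0]]}'
python3 -m crank '{"jaw":[0.2,0.2,0.2,0.2,0.2],"xyz":[[0,0,0],[0,0,0],[0,0,0],[0,0,0],[0,0,0]],"rot":[[0,0,0],[0,0,0],[0,0,0],[0,0,0],[0,0,0]]}'
python3 -m crank '{"jaw":[0.16,0.16,0.16,0.16],"xyz":[[0,0,0],[0,0,0],[0,0,0],[0,0,0]],"rot":[[0,0,0],[0,0,0],[0,0,0],[0,0,0]]}'
python3 -c "
from plan import *
plan();o=observe();print(o['tau'][6],o['torque'],o['qpos'][6])"
python3 -m crank '{"jaw":[0,0,0,0],"xyz":[[0,0,0],[0,0,0],[0,0,0],[0,0,0]],"rot":[[0,0,0],[0,0,0],[0,0,0],[0,0,0]]}'
python3 -c "
from plan import *
plan();o=observe();print(o['tau'][6],o['torque'],o['qpos'][6])"
```

```text
clock: 23.23
tcp_pos: [0.5867, -0.0031, 0.0754]
tool_rot: [0.97, -0.244, 0.002, -0.0]
ft_force: [0.2, 1.0, 0.0]
finger_gap: 0.916
grip_force: 0.0
clock: 23.65
tcp_pos: [0.5861, -0.0043, 0.0748]
tool_rot: [0.97, -0.245, 0.001, 0.0]
ft_force: [-0.5, 0.5, 0.2]
finger_gap: 0.558
grip_force: 0.0
clock: 23.98
tcp_pos: [0.5859, -0.0043, 0.0743]
tool_rot: [0.97, -0.245, 0.001, 0.0]
ft_force: [1.0, -0.0, -0.1]
finger_gap: 0.249
grip_force: 0.0
now [ 0.5859 -0.0043  0.0743] yaw -118.31 F [ 1.  -0.  -0.1] t 23.9833 gap 0.24918960588711841
-0.0002639160902617732 [ 0.05241707  0.02824879 -0.04116229] -2.09122879962044
clock: 24.32
tcp_pos: [0.5864, -0.0032, 0.0744]
tool_rot: [0.97, -0.244, 0.001, -0.0]
ft_force: [2.2, 3.1, -1.2]
finger_gap: 0.151
grip_force: 29.9
now [ 0.5864 -0.0032  0.0744] yaw -118.24 F [ 2.2  3.1 -1.2] t 24.3167 gap 0.15116190875804714
-0.11934769805520773 [ 0.89902418 -0.48692041  0.17782197] -2.09109089995085
```

```bash
L='from station import observe as O;o=O();print(">",o["tau"][6].round(3),o["torque"].round(3),o["qpos"][6].round(3))'
python3 -m crank '{"jaw":[0,0,0,0],"xyz":[[0,0,0],[0,0,0],[0,0,0],[0,0,0]],"rot":[[0,0,0.1],[0,0,0.2],[0,0,0.2],[0,0,0.2]]}' | grep -E "pos|rot|gap"; python3 -c "$L"
python3 -m crank '{"jaw":[0,0,0,0],"xyz":[[0,0,0],[0,0,0],[0,0,0],[0,0,0]],"rot":[[0,0,0.1],[0,0,0.2],[0,0,0.2],[0,0,0.2]]}' | grep -E "pos|rot|gap"; python3 -c "$L"
python3 -m crank '{"jaw":[0,0,0,0],"xyz":[[0,0,0],[0,0,0],[0,0,0],[0,0,0]],"rot":[[0,0,0.1],[0,0,0.2],[0,0,0.2],[0,0,0.2]]}' | grep -E "pos|rot|gap"; python3 -c "$L"
python3 -m crank '{"jaw":[0,0,0,0],"xyz":[[0,0,0],[0,0,0],[0,0,0],[0,0,0]],"rot":[[0,0,0.1],[0,0,0.2],[0,0,0.2],[0,0,0.2]]}' | grep -E "pos|rot|gap"; python3 -c "$L"
```

```text
tcp_pos: [0.5863, -0.0034, 0.0744]
tool_rot: [0.956, -0.294, 0.001, -0.0]
finger_gap: 0.145
> -0.065 [ 1.023 -0.572  0.011] -2.178
tcp_pos: [0.5863, -0.0035, 0.0744]
tool_rot: [0.939, -0.343, 0.001, -0.0]
finger_gap: 0.146
> -0.079 [ 1.249 -0.681  0.088] -2.266
tcp_pos: [0.5862, -0.0036, 0.0744]
tool_rot: [0.92, -0.392, 0.001, -0.0]
finger_gap: 0.145
> -0.114 [ 1.25  -0.689  0.097] -2.353
tcp_pos: [0.5861, -0.0038, 0.0744]
tool_rot: [0.898, -0.439, 0.001, -0.0]
finger_gap: 0.147
> -0.147 [ 1.316 -0.68   0.069] -2.44
```

Run:
```python
from plan import *
o=observe();r=R.from_quat(o["tool_rot"]);print(o["tcp_pos"],o["ft_force"],o["clock"])
print("4mm +y gauge:",r.inv().apply([-.126*.004,.992*.004,0])/.3)
# 3D side view of held knob
```

```text
[ 0.58612435 -0.00377125  0.07436434] [ 3.17946831  4.86772485 -3.01845971] 25.65
4mm +y gauge: [-1.14712687e-02 -6.79536758e-03 -9.20670730e-06]
```

```bash
python3 -m crank '{"jaw":[0,0,0,0],"xyz":[[-0.0115,-0.007,0],[-0.0115,-0.007,0],[-0.0115,-0.007,0],[-0.0115,-0.007,0]],"rot":[[0,0,0],[0,0,0],[0,0,0],[0,0,0]]}' | grep -E "pos|rot|gap|force"
python3 -m crank '{"jaw":[0,0,0,0],"xyz":[[-0.0115,-0.007,0],[-0.0115,-0.007,0],[-0.0115,-0.007,0],[-0.0115,-0.007,0]],"rot":[[0,0,0],[0,0,0],[0,0,0],[0,0,0]]}' | grep -E "pos|rot|gap|force"
python3 -c "
from plan import *
o=observe();print(o['tcp_pos'],o['ft_force'],o['clock'])"
```

```text
tcp_pos: [0.5861, -0.0036, 0.0744]
tool_rot: [0.898, -0.441, 0.002, 0.001]
ft_force: [4.5, -3.5, -5.3]
finger_gap: 0.148
grip_force: 30.0
tcp_pos: [0.586, -0.0034, 0.0744]
tool_rot: [0.897, -0.442, 0.004, 0.003]
ft_force: [5.8, -8.1, -5.9]
finger_gap: 0.149
grip_force: 30.0
[ 0.58603358 -0.00344027  0.07439228] [ 5.81760278 -8.13994855 -5.92745642] 26.3167
```

The stop holds against an 8 N pull with only 0.35 mm of elastic give, so it is clamped. I reverse the pull and check whether the bar follows the tool.

```bash
python3 -m crank '{"jaw":[0,0,0,0],"xyz":[[0.023,0.014,0],[0.023,0.014,0],[0.023,0.014,0],[0.023,0.014,0]],"rot":[[0,0,0],[0,0,0],[0,0,0],[0,0,0]]}' | grep -E "pos|rot|gap|force"
python3 - <<'E'
from plan import *
from ov import *
from station import snapshot
o=observe();p=o["tcp_pos"]
t=snapshot("side");L=[]
for th,c in((2.1,(0,0,255)),(2.62,(0,255,0))):
    L.append((proj(t,place(box(-6.5,6.5,-20,20,0),p[0],p[1],.1265-th,.094)),c))
uv=proj(t,[p[0],p[1],.09])[0];print(uv)
crop(t,int(uv[0])-32,int(uv[1])-24,64,48,12,"pics/k.png",L)
E
```

```text
tcp_pos: [0.5861, -0.0037, 0.0744]
tool_rot: [0.898, -0.44, 0.001, -0.0]
ft_force: [3.9, 3.6, -4.1]
finger_gap: 0.143
grip_force: 29.9
[330.78579827 221.95745162]
```

View pics/k.png

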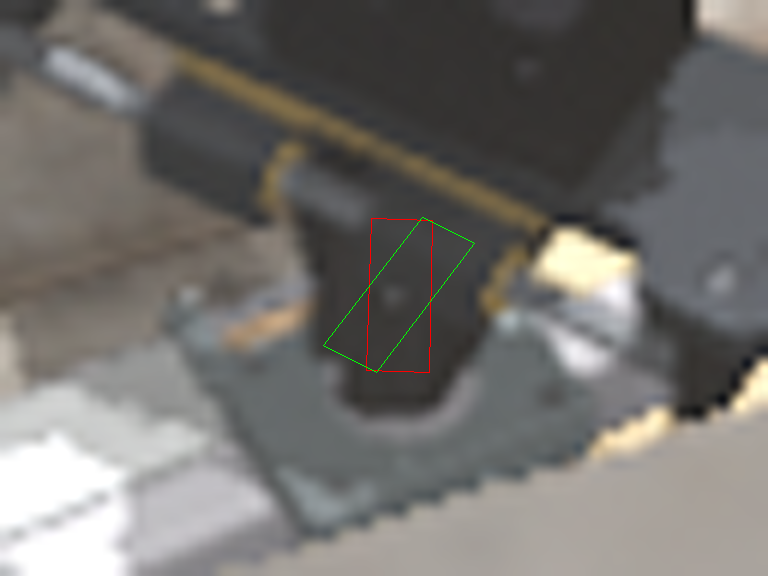

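The picture is inconclusive, because a finger hides the bar at (390,300). I've used my ten views, so I'll measure the knob angle numerically by fitting a 3D knob silhouette to the saved top images.

```bash
cat > kf.py <<'E'
from ov import *
from scipy.optimize import minimize
def sil(s,x,y,yaw,z0,th,hub,rnd,K,u0,v0,n):
    m=np.zeros((n*K,n*K),np.uint8)
    def add(P):
        h=cv2.convexHull(((proj(s,P)-[u0,v0]+.5)*K).astype(np.float32)).astype(np.int32);cv2.fillConvexPoly(m,h,1)
    a=np.linspace(0,2*np.pi,33);c=[]
    for sx in(-1,1):
        for sy in(-1,1):
            c.append(np.c_[sx*(6.5-rnd)+rnd*np.cos(a),sy*(20-rnd)+rnd*np.sin(a)])
    c=np.vstack(c)/1e3
    add(np.vstack([place(np.c_[c,np.full(len(c),z)],x,y,yaw-th,z0) for z in(.045,.069)]))
    h=np.c_[hub*np.cos(a),hub*np.sin(a)]/1e3
    add(np.vstack([place(np.c_[h,np.full(len(h),z)],x,y,0,z0) for z in(.040,.069)]))
    return cv2.resize(m.astype(np.float32),(n,n),interpolation=cv2.INTER_AREA)
def fit(s,st,z0,th0):
    kc=place([.003,0,.06],*st,z0)[0];u,v=proj(s,kc)[0].round().astype(int);n=31;u0,v0=u-15,v-15
    g=s["pixels"][v0:v0+n,u0:u0+n].astype(float).mean(2);D=np.clip((150-g)/(150-45),0,1)
    D=np.where(np.hypot(*np.mgrid[-15:16,-15:16])<13,D,0)
    F=cv2.morphologyEx(D.astype(np.float32),cv2.MORPH_CLOSE,np.ones((5,5)))
    best=[]
    for hub in(8,10,11):
      for rnd in(1,5):
        f=lambda q:((sil(s,kc[0]+q[0]*.002,kc[1]+q[1]*.002,st[2],z0,th0+q[2]*.2,hub,rnd,8,u0,v0,n)-F)**2).sum()
        r=min((minimize(f,[-1,0,d],method="Nelder-Mead",options=dict(maxiter=150,initial_simplex=np.array([[-1,0,d],[0,0,d],[-1,1,d],[-1,0,d+.5]]))) for d in(-.5,.5)),key=lambda r:r.fun)
        best.append((round(r.fun,2),hub,rnd,round(th0+r.x[2]*.2,3),(r.x[:2]*2).round(1).tolist()))
    return sorted(best)[:4]
E
python3 - <<'E'
from kf import *
g=[.5865,-.0367,.1265];p=place([.0005,.036,0],*g)[0]
print(fit(pickle.load(open("top0.pkl","rb")),[.4355,.0646,-.0538],0,.25))
for n in("top2.pkl","top3.pkl"):print(n,fit(pickle.load(open(n,"rb")),[p[0],p[1],.1265],.026,2.1))
E
```

```text
[(np.float64(11.02), 10, 5, np.float64(0.304), [-1.6, -0.5]), (np.float64(12.5), 8, 5, np.float64(0.297), [-1.4, -0.4]), (np.float64(12.85), 10, 1, np.float64(0.297), [-1.6, -0.7]), (np.float64(14.48), 8, 1, np.float64(0.304), [-1.6, -0.4])]
top2.pkl [(np.float64(16.38), 8, 5, np.float64(2.156), [-2.3, -1.5]), (np.float64(19.13), 10, 5, np.float64(2.142), [-2.2, -1.6]), (np.float64(19.18), 8, 1, np.float64(2.109), [-2.2, -1.4]), (np.float64(21.79), 10, 1, np.float64(2.132), [-1.9, -1.4])]
top3.pkl [(np.float64(16.85), 8, 5, np.float64(2.186), [-2.1, -1.4]), (np.float64(19.81), 8, 1, np.float64(2.143), [-2.0, -1.5]), (np.float64(20.0), 10, 5, np.float64(2.167), [-1.9, -1.3]), (np.float64(22.5), 10, 1, np.float64(2.141), [-1.9, -1.3])]
```

The silhouette fit gives 2.16, then 2.19 rad (±0.05) after turning to 2.57, which fits a tight clamp springing back. I'll give it one more firm turn (to ~2.75), let go, and measure again. If it comes back to the same place, the clamp is tight.

```bash
L='from station import observe as O;o=O();print(">",o["tau"][6].round(3),o["torque"].round(3),o["qpos"][6].round(3))'
python3 -m crank '{"jaw":[0,0,0,0,0],"xyz":[[0,0,0],[0,0,0],[0,0,0],[0,0,0],[0,0,0]],"rot":[[0,0,0.1],[0,0,0.2],[0,0,0.27],[0,0,0.27],[0,0,0.27]]}' | grep -E "pos|rot|gap"; python3 -c "$L"
python3 -m crank '{"jaw":[1,1,1,1,1,1,1,1],"xyz":[[0,0,0],[0,0,0],[0,0,0],[0,0,0],[0,0,-0.05],[0,0,-0.15],[0,0,-0.25],[0,0,-0.25]],"rot":[[0,0,0],[0,0,0],[0,0,0],[0,0,0],[0,0,0],[0,0,0],[0,0,0],[0,0,0]]}'
python3 -m crank '{"jaw":[1,1,1,1],"xyz":[[0,0,0],[0,0,0],[0,0,0],[0,0,0]],"rot":[[0,0,0],[0,0,0],[0,0,0],[0,0,0]]}' | grep rot
python3 -c "
from plan import *
plan((.52,.25,.16,-122))"
```

```text
tcp_pos: [0.5859, -0.0039, 0.0744]
tool_rot: [0.865, -0.502, 0.001, -0.0]
finger_gap: 0.149
> -0.241 [ 1.112 -0.793  0.21 ] -2.558
clock: 27.78
tcp_pos: [0.5888, -0.0068, 0.155]
tool_rot: [0.864, -0.504, 0.005, -0.002]
ft_force: [1.0, -0.0, 0.5]
finger_gap: 0.669
grip_force: 0.0
tool_rot: [0.864, -0.503, -0.0, 0.001]
now [ 0.5846 -0.0047  0.148 ] yaw -150.43 F [-0.2  0.5 -0.3] t 28.1167 gap 0.9573718812866147
[-0.8448, -0.2316, -0.0411] [0.0042, -0.0004, -0.9476]
```

```bash
python3 -m crank '{"jaw":[1,1,1,1,1,1,1,1],"xyz":[[-0.845,-0.232,-0.041],[-0.845,-0.232,-0.041],[-0.845,-0.232,-0.041],[-0.845,-0.232,-0.041],[-0.845,-0.232,-0.041],[-0.845,-0.232,-0.041],[-0.845,-0.232,-0.041],[-0.845,-0.232,-0.041]],"rot":[[0,0,-0.947],[0,0,-0.947],[0,0,-0.947],[0,0,-0.947],[0,0,-0.947],[0,0,-0.947],[0,0,-0.947],[0,0,-0.947]]}'
python3 - <<'E'
from kf import *
from station import snapshot
S=[snapshot("top") for _ in range(4)]
pickle.dump(S[-1],open("top4.pkl","wb"))
g=[.5865,-.0367,.1265];p=place([.0005,.036,0],*g)[0]
print(fit(S[-1],[p[0],p[1],.1265],.026,2.1))
a=pickle.load(open("top2.pkl","rb"))["pixels"].astype(int);b=S[-1]["pixels"].astype(int)
d=np.abs(a-b).max(2)[130:205,300:420];i,j=np.nonzero(d>30);print("changed",len(i),np.c_[j+300,i+130].tolist()[:40])
E
```

```text
clock: 28.78
tcp_pos: [0.5186, 0.2561, 0.1604]
tool_rot: [0.962, -0.271, -0.0, -0.0]
ft_force: [-0.5, 0.3, -1.2]
finger_gap: 1.006
grip_force: 0.0
[(np.float64(16.99), 8, 5, np.float64(2.185), [-2.0, -1.4]), (np.float64(20.0), 8, 1, np.float64(2.124), [-2.0, -1.5]), (np.float64(20.48), 10, 5, np.float64(2.17), [-2.2, -1.2]), (np.float64(23.06), 10, 1, np.float64(2.138), [-2.1, -1.2])]
changed 9 [[309, 148], [324, 149], [306, 152], [385, 155], [317, 156], [312, 159], [319, 161], [318, 162], [354, 174]]
```

The knob came back to 2.185 again after being turned to 2.75, so the clamp is fully tight. Last check is for gaps at the tongue and the plate.

Run:
```python
from ov import *
from station import observe
s=pickle.load(open("top4.pkl","rb"));g=[.5865,-.0367,.1265]
for x in(-.024,-.028,-.034):
  for a,b in((-.014,.014),(-.152,-.126)):
    Y=np.arange(a,b,.002);uv=proj(s,place(np.c_[np.full(len(Y),x),Y,np.full(len(Y),.048)],*g)).astype(np.float32)
    v=[cv2.remap(s["pixels"][:,:,c].astype(np.float32),uv[:,:1],uv[:,1:],1)[:,0].astype(int) for c in(0,2)]
    print(x,a,v[0].tolist(),(v[0]-v[1]).tolist())
print(observe()["clock"])
```

```text
-0.024 -0.014 [219, 219, 219, 219, 220, 221, 218, 174, 167, 170, 155, 117, 86, 86] [-6, -5, -5, -5, -5, -4, -5, -8, -10, -11, -11, -7, 7, 7]
-0.024 -0.152 [220, 218, 181, 102, 98, 102, 157, 202, 218, 218, 220, 219, 219] [52, 24, 1, 7, 7, 3, 0, -1, -3, -6, -5, -5, -5]
-0.028 -0.014 [220, 220, 220, 220, 219, 219, 218, 193, 174, 174, 170, 115, 152, 174] [-5, -5, -5, -4, -5, -5, -5, -8, -12, -14, -13, 6, 41, 55]
-0.028 -0.152 [216, 212, 209, 111, 97, 106, 152, 217, 219, 219, 219, 219, 219] [51, 33, -3, 5, 6, 4, 1, -3, -4, -5, -5, -5, -5]
-0.034 -0.014 [220, 219, 219, 220, 220, 219, 210, 190, 173, 174, 173, 165, 183, 220] [-5, -6, -6, -5, -5, -5, -4, -7, -13, -13, -12, 21, 55, 64]
-0.034 -0.152 [219, 208, 185, 134, 99, 110, 160, 209, 220, 219, 219, 220, 220] [36, 16, 2, 2, 7, 4, -1, -1, -3, -5, -5, -5, -5]
28.9833
```

Bright tube meets grey tongue and dark plate face directly, with no wood or shadow showing between them. I hand in.

```bash
python3 -c "
from station import *
print(finish_job())"
```

```text
the job is handed in; nothing more can be done
None
```

The job is handed in at about 29 s: the stop is clamped on the rail, the tube is against the plate and the tongue is against the tube. The knob stands at about 2.19 rad (±0.05, read from pictures) and returned there after turns to 2.57 and 2.75. The stop gave only 0.35 mm under an 8 N pull.

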